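Clear the cut bar off the mitre saw into the chute

ROBOT

A 6-joint arm with a two-finger parallel gripper is mounted at the origin on the work surface. World frame = base frame: x ahead of the robot, y to its left, z up, the work surface at z = 0. Lengths are in mm, angles in rad, forces in N, time in s.
With the tool pointing down it reaches from about 350 to 725 mm from the base axis. Payload 6 kg.
Tool frame: the origin (TCP) lies on the centre line of the jaws, within the pads' length; the fingertips stand 19 mm ahead of it and the grasp point (between the pads) is the TCP (arm.tip_extent is the distance from the TCP to the fingertips, in mm); z points along the fingers, y is the direction in which the jaws open and shut (so a half turn about z gives the same grasp; the last joint's range is limited). The gripper opens to 85 mm and grips with 20 to 120 N. Pads are 22 mm wide; open, the fingers measure 114 mm over their backs; the gripper's body (76 mm by 85 mm) begins 54 mm behind the grasp point. The pads swing forward as they close: fully open they stand 13 mm farther back than shut.
Start: joints at [-0.975, 0.04, 0.085, 0, -1.615, -0.334], TCP at [155.303, -579.532, 250.261] pointing down, gripper open.
Joint ranges: [-2.56, 2.56], [-1.29, 2.01], [-1.08, 1.49], [-3.29, 1.98], [-2.81, -0.18], [-2.99, 2.99]. Speed limits (rad/s): [2.57, 2.57, 3.01, 3.14, 3.14, 3.14].

INTERFACE

Orientations are given as a unit quaternion [w, x, y, z].
In Python, from bench import arm gives the robot as it stands.
- The arm moves only by the tool servo_tool, never from a script. Its argument "increments" is one flat list of numbers, 7 for each row, row after row: the shift along the tool's x, y, z each as a share of 2 cm, from -1 to 1, then the turn, a rotation vector about the tool's x, y, z each as a share of 8 degrees, from -1 to 1, then the closure, from -1 (fully open) to 1 (shut), so that 0 is half open. A call has 1 to 5 rows; each row shifts and turns the pose as measured when the row begins, along the tool's axes as they then stand; what a row does not reach is not made up. A row lasts 1/10 s, in which the tool goes at most 50 mm and 8.59 degrees, less where a joint would pass 70% of its speed; a pose out of reach is approached as far as the arm can. A call with a number of a shift or a turn outside -1 to 1 is refused whole. A call with a gripper value outside its range is refused whole. The fingers move at their own pace and stop on an object; the grip force is fixed at half the most. Time passes only in rows, so rows that do not move let the fingers close. It gives the time, the measured TCP pose, the force and the opening at its end, in the units of the state.
- arm.observe(): the state, without advancing time (a new reading comes with each control period).
- arm.capture(name): name is "scene" or "side" or "wrist"; returns (picture, depth): 480x640x3 uint8, blue, green, red; 480x640 float32, mm along the optical axis (not along the pixel's ray), 0 where there is no reading.
- arm.camera_params(name): a dict with "camera_matrix" (3x3 intrinsics, pixels), "dist_coeffs" ([k1, k2, p1, p2, k3] as OpenCV has them; the pictures are not rectified), "origin" and "attitude" of the camera in the world; the wrist camera has in their place "tool_from_camera" (4x4, takes a point from camera to tool coordinates, whose origin is the TCP and whose axes are the flange's). Camera axes: x right, y up, looking along -z (the intrinsics and any distortion apply to the point x, -y, -z); pixel columns grow to the right and rows downward; lengths in mm; the calibration is good to about 2 mm. A picture is of the moment at which its call begins: read the wrist's pose just before it. camera_params takes no time and is no camera call.
- arm.finish_job(): hands the job in, once; it reports no verdict.
The state is a dict: "t": time; "joint_positions": joint angles; "qd": joint speeds; "tau": joint torques, N m; "position": TCP position; "ee_rot": TCP orientation; "ft_force": force on the tool from outside, world axes, zero at the start; "ft_torque": the same for the moment, N m; "width": opening from 0.0 (shut) to 1.0 (fully open).
Only numpy, scipy, OpenCV 4.12 (cv2) and the standard library are available. Lean on these libraries where they do the work, as an engineer would, in place of code of your own. Each camera call takes 0.05 s, during which the arm holds its last target.

TASK

Swing the red length stop on the saw aside, out over the front edge and fully clear, then slide the cut brass bar left along the fence and out over the springy, sagging extension, so that it drops off the end, down the chute and into the blue tray. Move it as a skilled hand would, with closed fingertips pressed lightly on its top, following it down by feel: keep it in line with the fence until it goes over the edge, never pick it up, and never bear down on it with as much as 2 kg, because the polish marks. The blade is down, so keep clear of the saw head, and leave the remaining stock and the pencil on the saw where they lie.

Things in the scene. Friction and masses are not known exactly. Their poses are not given: they have to be found in the camera images.
- piece_center (a point): The cut bar: polished brass flat, 40 wide (x) by 134 long (y) by 8 mm thick, about 0.37 kg, lying flat on the saw table along the fence, left of the blade; this point is its centre, 4 mm under its top face. Friction on the table about 0.22: a fingertip with 6 to 12 N on it drags it along. Its back edge is 1 to 3 mm from the fence, its right end 5 to 12 mm from the blade, its left end 1 to 7 mm from the stop.
- saw: Mitre saw on a plywood plinth. Origin at bench height (z = 0), in the blade's plane, under the fence face. y runs left along the fence, x from the operator to the fence (face at x = 0), z up. The table's flat top is at z = 175 mm and spans x -120 to 70, y -160 to 160 mm; the grey fence is 45 mm higher and 16 thick, to y = 160, with a gap at the blade.
- head: The saw's head, lowered: blade, round grey hood, and motor on the right. Same origin and axes as the saw. On the left side (+y) nothing of it stands further out than 26 mm from the blade's plane; to the right the motor reaches 160 mm. Blade and hood span x -140 to 100 and rise to z = 370 mm. Not to be touched.
- ledge (a point): Nominal end edge of the left extension, an aluminium plate 80 wide and 140 mm long, with no fence, that carries on from the table at y = 162 mm of the saw to y = 302. The point is on the edge, at table height, 20 mm in front of the fence plane; axes as the saw. The plate sags outwards from the table by an unmeasured angle (edge 3 to 13 mm below this point) and gives some 3 mm more at its end under a light finger: follow the bar by feel.
- stop (a joint): Red swing stop: an arm 94 long, 12 thick, standing 2 to 30 mm above the table, with a black knob (14 mm, top 56 mm above the table) 55 mm from its pivot. 0 rad: it lies across the table to the fence, past the bar's left end; grows as it swings about its upright pivot to the left (its tip goes to +y of the saw), 1.57 pointing left, end of travel 1.8. It stays where it is left (needs about 1 N at the tip).
- tray (a point): Middle of the open floor of the blue tray, 4 mm above the bench; the open floor is 122 wide by about 210 mm long (y), the walls 55 mm high. y points away from the saw. The steel chute, 104 mm wide inside, falls at 46 degrees, then 25, from below the end of the extension into the tray's near end. The tray starts empty.
- stock: The stock that the bar was cut from: same section, 260 mm long, on the right of the blade. Leave alone.
- pencil: Flat red carpenter's pencil lying on the right front of the saw table. Leave alone.
- stop_pivot (a point): The stop's pivot axis, at table height, on the front left of the table; axes as the saw. The arm at 0 rad runs from here along +x of the saw.
Mind the look-alikes: they are no part of the job. Leave any green look-alike of the part that bears piece_center alone.

How it is judged:
By the outcome, as a careful person would: the job done as asked, in the order asked, and still so for the second after the job is handed in, with the robot touching nothing.
It also fails if it takes over 67 s, if anything falls off the work surface, if the arm or the gripper's body presses on something with over 40 N, if the wrist force passes 120 N, or if a joint passes its speed limit or range.

## Working session

There is one attempt and no reset: what is moved stays moved. The work goes in short steps, Python scripts to look and compute and a tool call to move; the robot and the scene stay as the last step left them, time stands still between calls to the robot, and variables do not carry over. Pictures are saved under pics/ and viewed, and the job is handed in when it is done.

Besides the shell and the picture viewer there is one more tool, called after "Request:" as name(argument=value, ...) on one line, values as JSON. servo_tool: Moves the arm, as the interface text tells. Shift numbers are shares of 2 cm and turn numbers shares of 8 degrees, none past 1 either way. Its arguments: {"type":"object","properties":{"increments":{"type":"array","items":{"type":"number"}}},"required":["increments"]}

```bash
ls; mkdir -p pics
python3 - <<'E'
from bench import arm
import cv2
print(arm.observe())
for n in("scene","side","wrist"):
    p,d=arm.capture(n); cv2.imwrite(f"pics/{n}0.png",p)
    import numpy as np; np.save(f"pics/{n}0.npy",d); print(n,arm.camera_params(n))
E
```

```text
pics
{'t': 0.0, 'joint_positions': array([-9.75327917e-01,  4.08203101e-02,  8.37912827e-02, -4.87040552e-04,
       -1.61551871e+00, -3.33709360e-01]), 'qd': array([-1.27053206e-03,  2.30685080e-03, -6.87962593e-04,  4.81456846e-04,
       -1.02490066e-03,  2.26390852e-05]), 'tau': array([ 3.84459318e-04, -3.68210506e+01,  3.47421205e+01,  6.93258405e+00,
       -5.33960672e-03,  2.92136644e-05]), 'position': array([ 155.27922497, -579.24037288,  249.25869949]), 'ee_rot': array([-1.74864233e-04, -1.30516725e-01,  9.91445691e-01,  8.91889616e-04]), 'ft_force': array([0.44322689, 0.50880344, 0.55541641]), 'ft_torque': array([ 0.06350374, -0.0275233 , -0.00922152]), 'width': 0.9984023807302802}
scene {'camera_matrix': array([[492.75912025,   0.        , 318.47222258],
       [  0.        , 492.75912025, 243.54626753],
       [  0.        ,   0.        ,   1.        ]]), 'dist_coeffs': array([-0.02643432,  0.        ,  0.        ,  0.        ,  0.        ]), 'origin': array([ 315.66808207, -357.01768188, 1214.42995033]), 'attitude': array([ 0.97834182,  0.15541169, -0.01892726, -0.13541
[... 331 characters left out ...]
, 'attitude': array([0.85480862, 0.13435782, 0.07317536, 0.49587857])}
wrist {'camera_matrix': array([[351.9396485 ,   0.        , 324.67164209],
       [  0.        , 351.9396485 , 241.55931372],
       [  0.        ,   0.        ,   1.        ]]), 'dist_coeffs': array([-0.00740953,  0.        ,  0.        ,  0.        ,  0.        ]), 'tool_from_camera': array([[ 6.82273938e-05,  9.57742002e-01,  2.87628673e-01,
         7.31911150e+01],
       [ 9.99999830e-01, -2.31866469e-04,  5.34859312e-04,
        -3.97712568e-01],
       [ 5.78948673e-04,  2.87628588e-01, -9.57741855e-01,
        -1.23728078e+02],
       [ 0.00000000e+00,  0.00000000e+00,  0.00000000e+00,
         1.00000000e+00]])}
```

View pics/scene0.png

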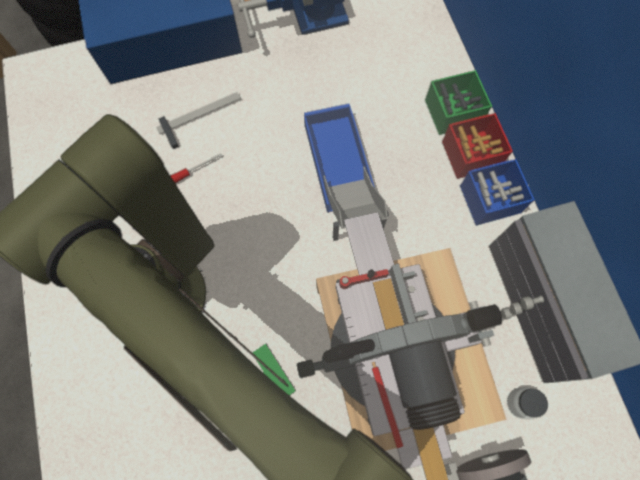

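View pics/side0.png

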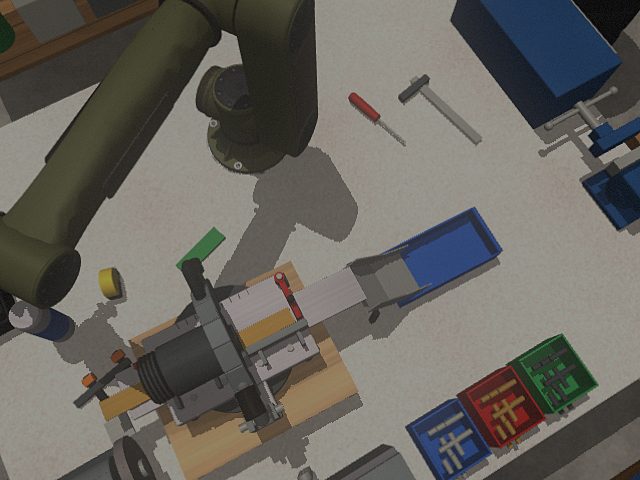

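View pics/wrist0.png

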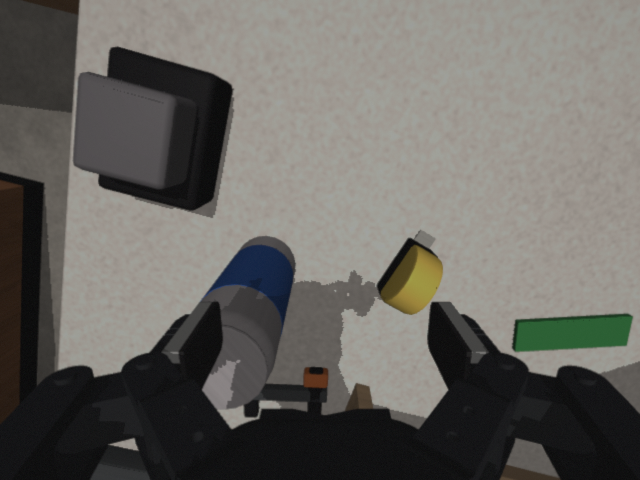

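The side view shows the saw at about (250,340), the bar at (268,325), the stop at (288,295), the extension at (335,295) and the tray at (450,255). The green look-alike is at (200,247). I'll zoom in there and get heights.

```bash
cat > h.py <<'E'
import numpy as np,cv2
from scipy.spatial.transform import Rotation as R
from bench import arm
def Rq(q): return R.from_quat(np.roll(q,-1))
def campose(n,st=None):
    c=arm.camera_params(n)
    if n!='wrist': return c,Rq(c['attitude']).as_matrix(),np.array(c['origin'])
    T=c['tool_from_camera'];Rt=Rq(st['ee_rot']).as_matrix()
    return c,Rt@T[:3,:3],Rt@T[:3,3]+st['position']
def ray(n,px,st=None):
    c,Rm,o=campose(n,st)
    u=cv2.undistortPoints(np.array(px,float).reshape(-1,1,2),c['camera_matrix'],c['dist_coeffs'])[:,0]
    d=np.c_[u[:,0],-u[:,1],-np.ones(len(u))]
    return d@Rm.T,o
def atz(n,px,z,st=None):
    d,o=ray(n,px,st); s=(z-o[2])/d[:,2]; return o+d*s[:,None]
def deproj(n,px,depth,st=None):
    d,o=ray(n,px,st); return o+d*np.array(depth)[:,None]
def cloud(n,depth,st=None):
    v,u=np.mgrid[0:480,0:640]; px=np.c_[u.ravel(),v.ravel()]
    P=deproj(n,px,depth.ravel(),st); return P.reshape(480,640,3)
def proj(n,P,st=None):
    c,Rm,o=campose(n,st); q=(np.atleast_2d(P)-o)@Rm; q=q*[1,-1,-1]
    return cv2.projectPoints(q,np.zeros(3),np.zeros(3),c['camera_matrix'],c['dist_coeffs'])[0][:,0]
E
python3 - <<'E'
from h import *
p=cv2.imread('pics/side0.png');cv2.imwrite('pics/sc.png',cv2.resize(p[190:390,160:420],None,fx=3,fy=3,interpolation=cv2.INTER_CUBIC))
d=np.load('pics/side0.npy');C=cloud('side',d)
for u,v in [(268,325),(250,310),(280,320),(335,295),(320,300),(355,285),(450,255),(440,270),(283,276),(292,300),(285,348),(330,380)]: print(u,v,C[v,u].round(1))
E
```

```text
268 325 [ 504.  -201.4  182.1]
250 310 [ 457. -219.  179.]
280 320 [ 507.4 -174.9  183. ]
335 295 [515.5 -46.6 166.5]
320 300 [508.9 -79.7 165.7]
355 285 [517.    2.9 160.7]
450 255 [541.6 275.1   4.8]
440 270 [561.  233.7   0.9]
283 276 [ 434.  -126.1  207.1]
292 300 [ 492.5 -136.4  231.1]
285 348 [ 561.4 -193.4  171.2]
330 380 [ 659.2 -140.1   92.3]
```

View pics/sc.png

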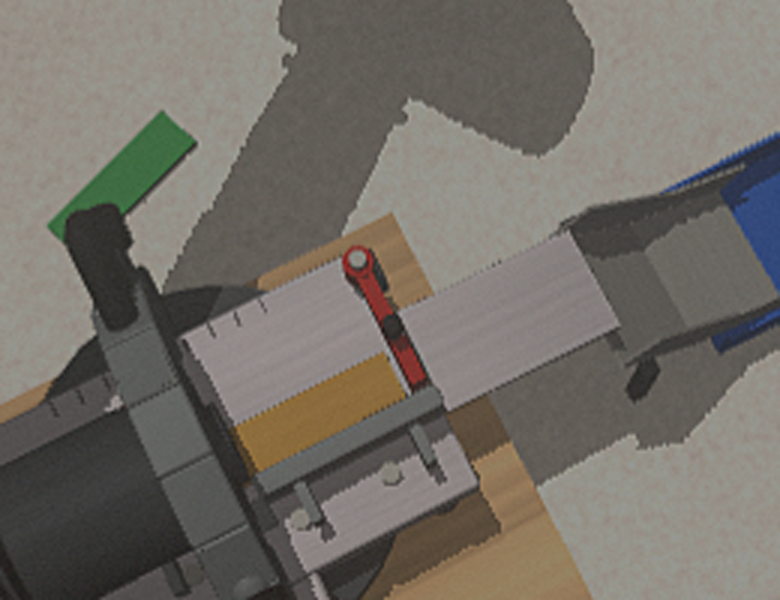

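Run:
```python
from h import *
z=lambda a:np.array(a,float)/3+[160,190]-[1/3,1/3]
def s(name,pts,h):
    P=atz('side',z(pts),h); print(name,P.round(1).tolist()); 
    if len(P)==2: v=P[1]-P[0]; print('   len',np.hypot(*v[:2]).round(1),'ang',np.degrees(np.arctan2(v[1],v[0])).round(1))
s('fence front top',[(262,486),(440,398)],220)
s('bar front edge',[(235,424),(385,353)],183)
s('bar left end',[(385,353),(406,396)],183)
s('table front',[(185,338),(343,262)],175)
s('ext front',[(404,308),(572,233)],170)
s('ext end',[(572,233),(620,328)],165)
s('ext back',[(447,410),(620,328)],168)
s('pivot',[(357,259)],207);s('knob',[(391,324)],231);s('stop',[(357,259),(417,385)],205)
p=cv2.imread('pics/scene0.png');cv2.imwrite('pics/sc2.png',cv2.resize(p[180:400,300:500],None,fx=3,fy=2.7,interpolation=cv2.INTER_CUBIC))
```

```text
fence front top [[536.9, -263.2, 220.0], [544.5, -132.7, 220.0]]
   len 130.7 ang 86.7
bar front edge [[484.4, -260.9, 183.0], [492.3, -147.6, 183.0]]
   len 113.6 ang 86.0
bar left end [[492.3, -147.6, 183.0], [525.9, -149.6, 183.0]]
   len 33.6 ang -3.4
table front [[411.7, -263.7, 175.0], [418.4, -141.2, 175.0]]
   len 122.7 ang 86.9
ext front [[468.2, -119.4, 170.0], [480.0, 12.5, 170.0]]
   len 132.4 ang 84.9
ext end [[479.0, 13.5, 165.0], [555.9, 7.3, 165.0]]
   len 77.2 ang -4.6
ext back [[546.2, -128.6, 168.0], [556.3, 6.7, 168.0]]
   len 135.7 ang 85.7
pivot [[429.5, -133.9, 207.0]]
knob [[486.3, -137.5, 231.0]]
stop [[429.0, -133.8, 205.0], [526.7, -140.8, 205.0]]
   len 97.9 ang -4.1
```

View pics/sc2.png

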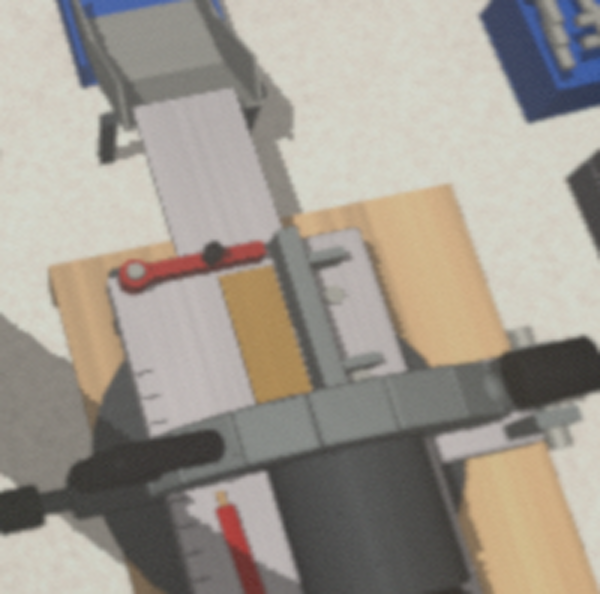

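Run:
```python
from h import *
p=cv2.imread('pics/side0.png');cv2.imwrite('pics/sd_a.png',cv2.resize(p[255:355,225:375],None,fx=5.3,fy=5.3,interpolation=cv2.INTER_CUBIC))
p=cv2.imread('pics/scene0.png');cv2.imwrite('pics/sc_a.png',cv2.resize(p[200:320,320:430],None,fx=5,fy=5,interpolation=cv2.INTER_CUBIC))
```

```text
(no output)
```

View pics/sd_a.png

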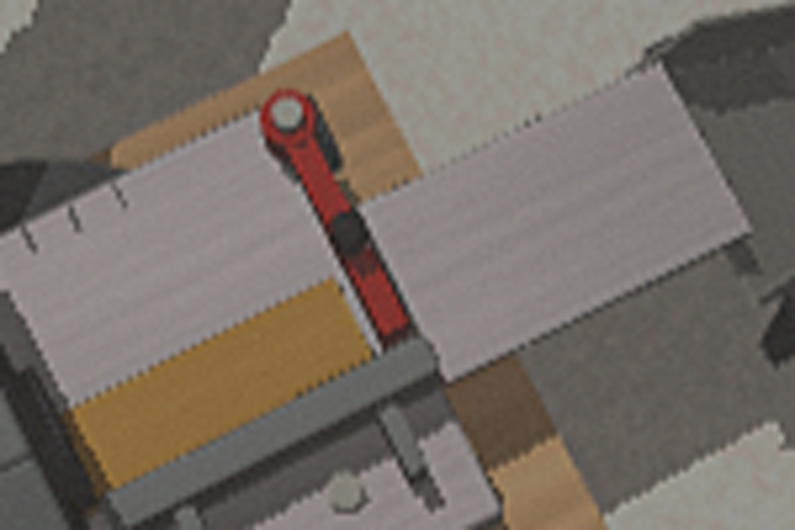

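View pics/sc_a.png

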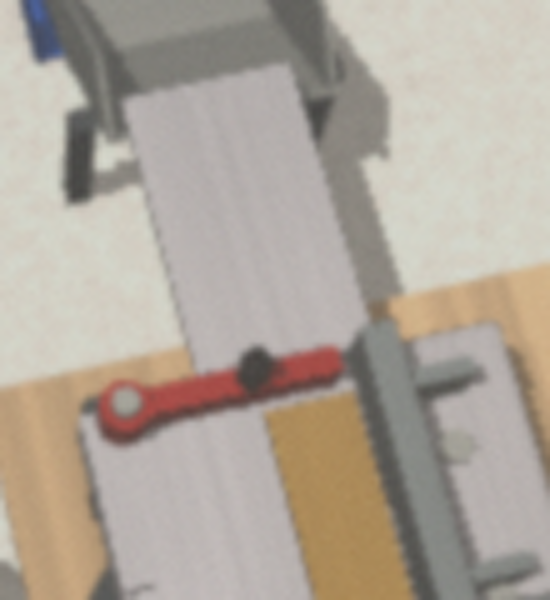

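Run:
```python
from h import *
from scipy.optimize import least_squares
S=lambda a:np.array(a)/5.3+[225,255]-.4; K=lambda a:np.array(a)/5+[320,200]-.4
# p: x,y,yaw,yb,zs,xbf
def pts(p):
    c,s=np.cos(p[2]),np.sin(p[2]);yb,zs,xb=p[3:6]
    L=[('side',(0,160,220),S((426,340))),('side',(16,160,220),S((438,364))),('side',(20,162,175),S((447,382))),('side',(-60,302,zs),S((660,62))),('side',(20,302,zs),S((750,235))),('side',(xb,yb,183),S((335,280))),
       ('scene',(0,160,220),K((362,338))),('scene',(16,160,220),K((397,322))),('scene',(-60,302,zs),K((125,99))),('scene',(20,302,zs),K((290,65))),('scene',(xb,yb,183),K((268,412)))]
    for n,q,px in L:
        yield n,np.array([p[0]+c*q[0]-s*q[1],p[1]+s*q[0]+c*q[1],q[2]]),px,q
def f(p): return np.concatenate([proj(n,w)[0]-px for n,w,px,q in pts(p)])
r=least_squares(f,[533,-292,-.07,145,167,-42],x_scale=[1,1,.01,1,1,1],loss='soft_l1')
print(r.x.round(3),np.degrees(r.x[2])); 
for (n,w,px,q),e in zip(pts(r.x),f(r.x).reshape(-1,2)): print(n,q,e.round(2))
np.save('fit.npy',r.x)
p=r.x;c,s=np.cos(p[2]),np.sin(p[2])
W=lambda q:np.array([p[0]+c*q[0]-s*q[1],p[1]+s*q[0]+c*q[1],q[2]])
for n in('side','scene'):
    d=cloud(n,np.load(f'pics/{n}0.npy'))
    im=d.reshape(-1,3); rel=im[:,:2]-p[:2]; sx=c*rel[:,0]+s*rel[:,1]; sy=-s*rel[:,0]+c*rel[:,1]
    for nm,(a,b,e,g) in dict(table=(-110,-60,40,110),bar=(-35,-10,40,125),e1=(-50,10,170,200),e2=(-50,10,230,250),e3=(-50,10,275,297)).items():
        m=(sx>a)&(sx<b)&(sy>e)&(sy<g)&(im[:,2]>100); print(n,nm,m.sum(),np.median(im[m,2]).round(1))
```

```text
[ 5.27914e+02 -2.92415e+02 -2.50000e-02  1.43314e+02  1.63495e+02
 -3.98520e+01] -1.4372141679204995
side (0, 160, 220) [-1.6  -1.86]
side (16, 160, 220) [-0.12  0.58]
side (20, 162, 175) [0.09 2.08]
side (-60, 302, np.float64(163.49548420343916)) [-0.65  0.44]
side (20, 302, np.float64(163.49548420343916)) [ 0.73 -0.35]
side (np.float64(-39.852210708258795), np.float64(143.3144565861646), 183) [-0.2  -0.23]
scene (0, 160, 220) [-0.67 -1.66]
scene (16, 160, 220) [-0.35 -0.29]
scene (-60, 302, np.float64(163.49548420343916)) [-0.    0.79]
scene (20, 302, np.float64(163.49548420343916)) [ 0.71 -0.52]
scene (np.float64(-39.852210708258795), np.float64(143.3144565861646), 183) [ 0.27 -0.15]
side table 779 174.0
side bar 500 182.1
side e1 396 172.4
side e2 257 168.1
side e3 276 164.3
scene table 780 175.3
scene bar 469 183.3
scene e1 346 174.0
scene e2 218 169.9
scene e3 235 166.0
```

```bash
cat > fit.py <<'E'
from h import *
from scipy.optimize import least_squares
S=lambda a:np.array(a)/5.3+[225,255]-.4; K=lambda a:np.array(a)/5+[320,200]-.4
def W(p,q):
    c,s=np.cos(p[2]),np.sin(p[2]); return np.array([p[0]+c*q[0]-s*q[1],p[1]+s*q[0]+c*q[1],q[2]])
def f(p,v=0):
    yb,zs,xb=p[3:6]; r=[]
    L=[('side',(16,160,220),S((438,364))),('side',(-60,302,zs),S((660,62))),('side',(20,302,zs),S((750,235))),('side',(xb,yb,183),S((335,280))),
       ('scene',(16,160,220),K((397,322))),('scene',(-60,302,zs),K((125,99))),('scene',(20,302,zs),K((290,65))),('scene',(xb,yb,183),K((268,412)))]
    for n,q,px in L:
        e=proj(n,W(p,q))[0]-px; r+=list(e)
        if v: print(n,np.round(q),e.round(2))
    # lines: two model pts, image pt
    k=(zs-175)/140
    LN=[('side',(xb,20,183),(xb,yb,183),S((70,407))),('side',(-60,162,175),(-60,302,zs),S((380,200))),('side',(20,162,175),(20,302,zs),S((455,381))),
        ('side',(-120,60,175),(-120,140,175),S((140,168))),('side',(-120,60,175),(-120,140,175),S((10,233))),('side',(16,20,220),(16,160,220),S((130,522))),('side',(0,20,220),(0,160,220),S((110,490))),('side',(0,20,220),(0,160,220),S((400,350))),
        ('scene',(xb,20,183),(xb,yb,183),K((312,595))),('scene',(-60,162,175),(-60,302,zs),K((185,345))),('scene',(20,162,175),(20,302,zs),K((362,318))),('scene',(16,20,220),(16,160,220),K((470,595))),('scene',(-120,60,175),(-120,140,175),K((118,590))),('scene',(-120,60,175),(-120,140,175),K((88,440)))]
    for n,a,b,px in LN:
        A=proj(n,W(p,a))[0];B=proj(n,W(p,b))[0];t=(B-A)/np.linalg.norm(B-A); e=(px-A)[0]*t[1]-(px-A)[1]*t[0]; r.append(e)
        if v: print('line',n,np.round(a),round(e,2))
    return np.array(r)
if __name__=='__main__':
    r=least_squares(f,[533,-292,-.07,145,167,-42],x_scale=[1,1,.01,1,1,1],loss='soft_l1')
    f(r.x,1); print(r.x.round(3),np.degrees(r.x[2])); np.save('fit.npy',r.x)
    for n in('side','scene'):
        im=cv2.imread(f'pics/{n}0.png'); p=r.x
        for sh in [[(-120,20,175),(-120,160,175),(70,160,175)],[(0,20,220),(0,160,220),(16,160,220),(16,20,220)],[(-60,162,175),(-60,302,p[4]),(20,302,p[4]),(20,162,175)],[(p[5],p[3]-134,183),(p[5],p[3],183),(p[5]+40,p[3],183)]]:
            q=np.array([proj(n,W(p,a))[0] for a in sh]); 
            o=np.array([225,255]) if n=='side' else np.array([320,200]); m=5
        # big
        big=cv2.resize(im[o[1]:o[1]+110,o[0]:o[0]+150],None,fx=5,fy=5,interpolation=cv2.INTER_CUBIC)
        for sh in [[(-120,20,175),(-120,160,175),(70,160,175)],[(0,20,220),(0,160,220),(16,160,220),(16,20,220)],[(-60,162,175),(-60,302,p[4]),(20,302,p[4]),(20,162,175)],[(p[5],p[3]-134,183),(p[5],p[3],183),(p[5]+40,p[3],183)]]:
            q=np.array([proj(n,W(p,a))[0] for a in sh]); cv2.polylines(big,[((q-o+.4)*5).astype(int)],False,(0,255,0),1)
        cv2.imwrite(f'pics/ov_{n}.png',big)
E
python3 fit.py
```

```text
side [ 16 160 220] [-0.32  0.02]
side [-60. 302. 162.] [-0.35  0.44]
side [ 20. 302. 162.] [ 0.74 -0.23]
side [-40. 143. 183.] [-0.54 -0.95]
scene [ 16 160 220] [-0.91 -0.23]
scene [-60. 302. 162.] [-0.1   0.66]
scene [ 20. 302. 162.] [ 0.66 -0.37]
scene [-40. 143. 183.] [-0.5   0.01]
line side [-40.  20. 183.] 0.58
line side [-60 162 175] 0.09
line side [ 20 162 175] 0.82
line side [-120   60  175] -1.59
line side [-120   60  175] -1.48
line side [ 16  20 220] 0.48
line side [  0  20 220] -0.45
line side [  0  20 220] -2.37
line scene [-40.  20. 183.] 1.12
line scene [-60 162 175] 2.11
line scene [ 20 162 175] 2.78
line scene [ 16  20 220] 1.18
line scene [-120   60  175] 0.2
line scene [-120   60  175] -1.59
[ 5.25357e+02 -2.92036e+02 -3.40000e-02  1.42724e+02  1.62212e+02
 -4.02230e+01] -1.9344455190929917
```

Run:
```python
import cv2,numpy as np
a=cv2.imread('pics/ov_side.png');b=cv2.imread('pics/ov_scene.png');o=np.vstack([a,b]);print(o.shape);cv2.imwrite('pics/ov.png',cv2.resize(o,(545,800)) if 0 else cv2.resize(np.hstack([a,b]),(800,294)))
```

```text
(1100, 750, 3)
```

View pics/ov_side.png

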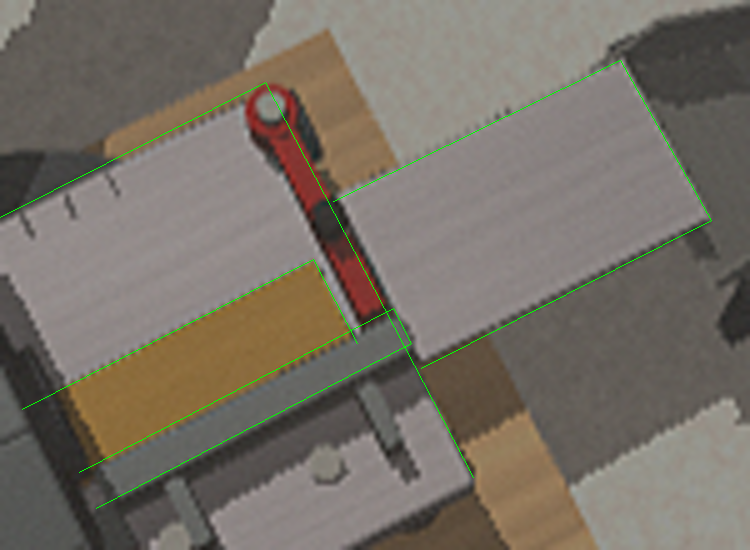

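View pics/ov_scene.png

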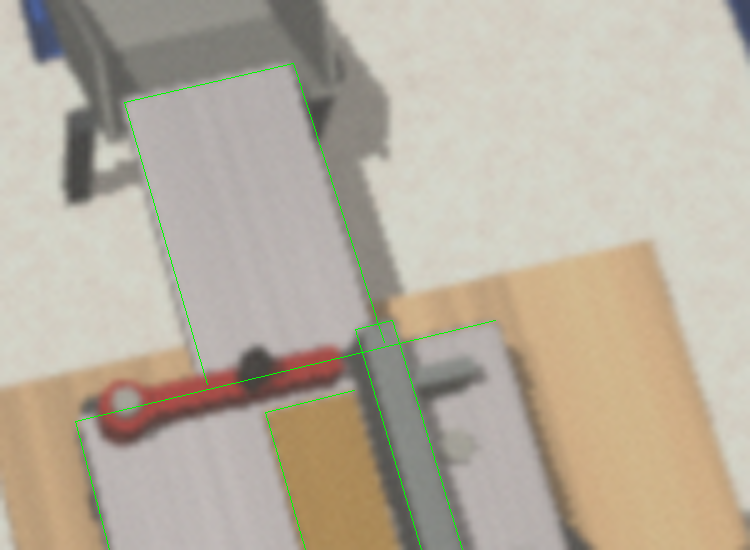

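```bash
cat > fit2.py <<'E'
import h,fit,numpy as np
from h import *
from scipy.optimize import least_squares
base=h.campose; D={}
def cp(n,st=None):
    c,Rm,o=base(n,st)
    if n in D: d=D[n]; return c,R.from_rotvec(d[3:]).as_matrix()@Rm,o+d[:3]
    return c,Rm,o
h.campose=cp
def F(P,v=0):
    D['side']=P[6:12];D['scene']=P[12:18]
    return np.r_[fit.f(P[:6],v)/.5, P[6:9]/2,P[9:12]/.003,P[12:15]/2,P[15:18]/.003]
r=least_squares(F,np.r_[533,-292,-.07,145,167,-42,np.zeros(12)],x_scale=np.r_[1,1,.01,1,1,1,[1,1,1,.001,.001,.001]*2],loss='soft_l1')
F(r.x,1);print(r.x.round(4).tolist(),np.degrees(r.x[2]))
np.save('fit2.npy',r.x)
E
python3 fit2.py
```

```text
Traceback (most recent call last):
  File "fit2.py", line 13, in <module>
    r=least_squares(F,np.r_[533,-292,-.07,145,167,-42,np.zeros(12)],x_scale=np.r_[1,1,.01,1,1,1,[1,1,1,.001,.001,.001]*2],loss='soft_l1')
  File "fit2.py", line 12, in F
    return np.r_[fit.f(P[:6],v)/.5, P[6:9]/2,P[9:12]/.003,P[12:15]/2,P[15:18]/.003]
                 ~~~~~^^^^^^^^^
  File "fit.py", line 19, in f
    A=proj(n,W(p,a))[0];B=proj(n,W(p,b))[0];t=(B-A)/np.linalg.norm(B-A); e=(px-A)[0]*t[1]-(px-A)[1]*t[0]; r.append(e)
                          ~~~~^^^^^^^^^^
  File "h.py", line 23, in proj
    c,Rm,o=campose(n,st); q=(np.atleast_2d(P)-o)@Rm; q=q*[1,-1,-1]
           ~~~~~~~^^^^^^
  File "fit2.py", line 6, in cp
    c,Rm,o=base(n,st)
           ~~~~^^^^^^
  File "h.py", line 6, in campose
    c=arm.camera_params(n)
ValueError: time passes only in moves, steps and waits
```

```bash
sed -i 's/^def Rq/_P={}\ndef cpar(n):\n    if n not in _P: _P[n]=arm.camera_params(n)\n    return _P[n]\ndef Rq/; s/c=arm.camera_params(n)/c=cpar(n)/' h.py; python3 fit2.py; python3 -c "
from h import *;print(arm.observe()['t'])"
```

```text
side [ 16 160 220] [-0.15  0.22]
side [-60. 302. 164.] [-0.1   0.46]
side [ 20. 302. 164.] [ 0.98 -0.17]
side [-40. 143. 183.] [-0.2  -0.59]
scene [ 16 160 220] [-1.41  0.07]
scene [-60. 302. 164.] [-0.36  0.55]
scene [ 20. 302. 164.] [ 0.45 -0.41]
scene [-40. 143. 183.] [-0.81  0.14]
line side [-40.  20. 183.] 1.02
line side [-60 162 175] 0.36
line side [ 20 162 175] 1.07
line side [-120   60  175] -1.31
line side [-120   60  175] -1.23
line side [ 16  20 220] 0.68
line side [  0  20 220] -0.25
line side [  0  20 220] -2.11
line scene [-40.  20. 183.] 0.68
line scene [-60 162 175] 1.64
line scene [ 20 162 175] 2.27
line scene [ 16  20 220] 0.47
line scene [-120   60  175] -0.39
line scene [-120   60  175] -2.1
[524.8251, -291.6678, -0.0354, 142.8357, 164.2734, -39.7719, -0.0323, -0.0403, 0.875, 0.0, 0.0006, -0.0008, 0.0323, 0.0403, 0.7372, 0.0002, -0.0008, 0.0008] -2.026153435074068
0.15
```

```bash
sed -e 's/(-60,162,175)/(-60+ex,162,175)/g; s/(-60,302,zs)/(-60+ex,302,zs)/g; s/(20,162,175)/(20+ex,162,175)/g; s/(20,302,zs)/(20+ex,302,zs)/g; s/yb,zs,xb=p\[3:6\]; r/yb,zs,xb,ex=p[3:7]; r/' fit.py > fit3.py
sed -e 's/fit\.f/fit3.f/; s/h,fit,/h,fit3,/; s/P\[:6\]/np.r_[P[:6],P[18]]/; s/np.zeros(12)\]/np.zeros(13)]/; s/\*2\],loss/*2,1],loss/' fit2.py > fit4.py; python3 fit4.py
```

```text
side [ 16 160 220] [0.05 2.17]
side [-67. 302. 165.] [0.16 0.32]
side [ 13. 302. 165.] [0.44 0.11]
side [-42. 143. 183.] [-0.05  0.08]
scene [ 16 160 220] [0.07 0.18]
scene [-67. 302. 165.] [-0.73  0.05]
scene [ 13. 302. 165.] [ 0.33 -0.12]
scene [-42. 143. 183.] [-0.55  0.01]
line side [-42.  20. 183.] 0.33
line side [-67. 162. 175.] -1.06
line side [ 13. 162. 175.] -0.47
line side [-120   60  175] -0.34
line side [-120   60  175] -0.91
line side [ 16  20 220] 0.94
line side [  0  20 220] -0.01
line side [  0  20 220] -0.41
line scene [-42.  20. 183.] 0.03
line scene [-67. 162. 175.] 0.0
line scene [ 13. 162. 175.] 0.58
line scene [ 16  20 220] 0.49
line scene [-120   60  175] 0.11
line scene [-120   60  175] -0.84
[523.3707, -292.141, -0.0603, 142.5058, 165.1928, -41.6847, -0.061, 0.0533, 0.8919, 0.0004, 0.0015, -0.0008, 0.061, -0.0533, 0.8019, 0.0003, -0.0004, 0.0007, -7.1481] -3.454029835951383
```

Request:
servo_tool(increments=[0,0,-1,0,0,0,1,0,0,-1,0,0,0,1,0,0,-1,0,0,0,1,0,0,-1,0,0,0.5,1,0,0,-1,0,0,0.5,1])

```text
t: 0.65
position: [155.3, -578.2, 346.5]
ee_rot: [-0.002, -0.059, 0.998, 0.006]
ft_force: [-0.7, -0.2, 1.2]
width: 0.143
```

```bash
cat > st.py <<'E'
from h import *
import sys
s=arm.observe();P=np.load('fit.npy') if 0 else None
O=np.array([523.4,-292.1]);yaw=-.0603
c,sn=np.cos(yaw),np.sin(yaw);M=np.array([[c,sn],[-sn,c]])
def saw(w): return M@(np.asarray(w)[:2]-O)
def wor(q): return M.T@np.asarray(q,float)[:2]+O
if __name__=='__main__':
    Rt=Rq(s['ee_rot']).as_matrix()
    print('t',round(s['t'],2),'pos',s['position'].round(1),'tipz',(s['position']+19*Rt[:,2]).round(1),'saw tip',saw(s['position']+19*Rt[:,2]).round(1))
    print('ydir',np.degrees(np.arctan2(Rt[1,1],Rt[0,1])).round(2),'z',Rt[:,2].round(3),'F',s['ft_force'].round(2),'w',round(s['width'],3),'q',s['joint_positions'].round(2))
    def to(q,z):  # tool increments (mm) to move the tip to saw x,y, z
        d=np.r_[wor(q),z]-(s['position']+19*Rt[:,2]); return Rt.T@d
    a=[float(x) for x in sys.argv[1:]]
    if a: v=to(a[:2],a[2]); print('to',v.round(1),'/20',(v/20).round(2))
    print('saw x,y dirs in tool:', (Rt.T@np.r_[M[0],0]).round(3),(Rt.T@np.r_[M[1],0]).round(3))
E
python3 st.py -60 100 410
```

```text
t 0.65 pos [ 155.3 -578.2  346.5] tipz [ 155.2 -578.   327.5] saw tip [-350.3 -307.6]
ydir 96.81 z [-0.005  0.012 -1.   ] F [-0.67 -0.21  1.2 ] w 0.143 q [-0.98  0.08  0.3  -0.   -1.81 -0.48]
to [-358.   350.3  -79.4] /20 [-17.9   17.52  -3.97]
saw x,y dirs in tool: [-0.984 -0.178 -0.005] [-0.178  0.984  0.011]
```

Request:
servo_tool(increments=[0,0,-1,0,0,0.6,1,0,0,-1,0,0,0.6,1,-0.3,0.3,-1,0,0,0,1,-0.7,0.7,-1,0,0,0,1,-1,1,-0.5,0,0,0,1])

```text
t: 1.15
position: [197.0, -542.1, 439.1]
ee_rot: [-0.003, 0.031, 0.999, 0.007]
ft_force: [-0.1, -0.2, 0.1]
width: 0.001
```

Request:
servo_tool(increments=[-1,1,0,0,0,0,1,-1,1,0,0,0,0,1,-1,1,0,0,0,0,1,-1,1,0,0,0,0,1,-1,1,0,0,0,0,1])

```text
t: 1.65
position: [306.8, -445.3, 440.5]
ee_rot: [-0.003, 0.032, 0.999, 0.007]
ft_force: [0.8, 0.1, 0.3]
width: -0.003
```

```bash
python3 st.py -60 100 410
```

```text
t 1.65 pos [ 306.8 -445.3  440.5] tipz [ 306.7 -445.   421.5] saw tip [-207.1 -165.7]
ydir 86.29 z [-0.005  0.014 -1.   ] F [0.77 0.08 0.35] w -0.003 q [-0.6   0.    0.4  -0.01 -1.99 -1.04]
to [-146.1  266.1   14.1] /20 [-7.3  13.31  0.7 ]
saw x,y dirs in tool: [-1.     0.004 -0.006] [0.004 1.    0.013]
```

Request:
servo_tool(increments=[-0.5,1,0,0,0,0,1,-0.5,1,0,0,0,0,1,-0.5,1,0,0,0,0,1,-0.5,1,0,0,0,0,1,-0.5,1,0,0,0,0,1])

```text
t: 2.15
position: [366.7, -343.9, 439.1]
ee_rot: [-0.005, 0.031, 0.999, 0.008]
ft_force: [-0.2, 1.1, 0.4]
width: 0.001
```

Request:
servo_tool(increments=[-0.5,1,0,0,0,0,1,-0.5,1,0,0,0,0,1,-0.5,1,0,0,0,0,1,-0.5,1,0,0,0,0,1,-0.3,0.7,0,0,0,0,1])

```text
t: 2.65
position: [420.6, -248.0, 439.0]
ee_rot: [-0.005, 0.031, 0.999, 0.009]
ft_force: [0.2, -0.4, -0.1]
width: 0.001
```

```bash
python3 st.py -60 100 410
python3 - <<'E'
from h import *
s=arm.observe();p,d=arm.capture('wrist');cv2.imwrite('pics/w1.png',p);np.save('pics/w1.npy',d);np.save('pics/w1s.npy',np.r_[s['position'],s['ee_rot']])
E
```

```text
t 2.65 pos [ 420.6 -248.   439. ] tipz [ 420.4 -247.7  420. ] saw tip [-105.5   38.1]
ydir 86.48 z [-0.01   0.018 -1.   ] F [ 0.18 -0.36 -0.14] w 0.001 q [-0.13 -0.13  0.28 -0.02 -1.99 -1.51]
to [-45.5  61.7  10.5] /20 [-2.28  3.09  0.53]
saw x,y dirs in tool: [-1.     0.001 -0.011] [0.001 1.    0.017]
```

View pics/w1.png

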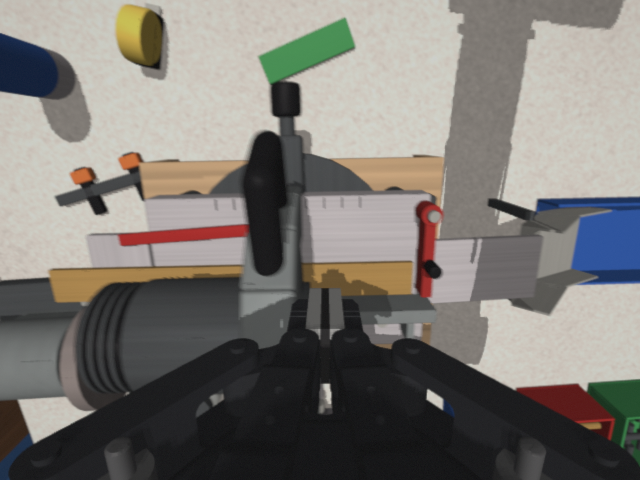

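```bash
cat > wr.py <<'E'
from st import *
def load(n):
    a=np.load(f'pics/{n}s.npy'); return dict(position=a[:3],ee_rot=a[3:])
def m(n,px,z):
    w=atz('wrist',px,z,load(n)); return np.array([saw(q) for q in w]).round(1).tolist()
E
python3 - <<'E'
from wr import *
p=cv2.imread('pics/w1.png');cv2.imwrite('pics/w1c.png',cv2.resize(p[180:330,290:560],None,fx=2.95,fy=2.95,interpolation=cv2.INTER_CUBIC))
print('bar front',m('w1',[(310,263),(412,262)],183));print('table front',m('w1',[(310,196),(410,196)],175))
print('pivot knob',m('w1',[(431,214)],207),m('w1',[(433,269)],231))
print('extend',m('w1',[(540,236),(535,298)],166));print('fence corner',m('w1',[(434,298)],220))
E
```

```text
bar front [[-41.7, 24.8], [-42.1, 142.1]]
table front [[-117.5, 25.6], [-117.1, 136.8]]
pivot knob [[-103.2, 151.6]] [[-51.5, 150.5]]
extend [[-67.6, 297.4], [12.7, 304.8]]
fence corner [[-14.2, 158.2]]
```

View pics/w1c.png

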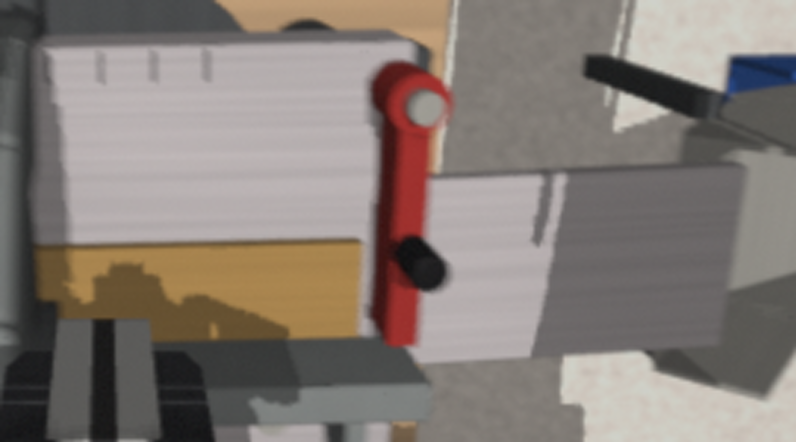

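Request:
servo_tool(increments=[-0.6,1,0,0,0,0,1,-0.6,1,0.2,0,0,0,1,-0.6,1,0.7,0,0,0,1,-0.6,0.8,1,0,0,0,1,-0.3,0.2,1,0,0,0,1])

```text
t: 3.2
position: [481.3, -166.7, 382.5]
ee_rot: [-0.003, 0.03, 1.0, 0.009]
ft_force: [0.1, 0.0, -0.4]
width: 0.003
```

```bash
python3 st.py -48 122 212
```

```text
t 3.2 pos [ 481.3 -166.7  382.5] tipz [ 481.2 -166.3  363.5] saw tip [-49.7 123. ]
ydir 86.53 z [-0.005  0.018 -1.   ] F [ 0.11  0.04 -0.43] w 0.003 q [ 0.05 -0.14  0.17 -0.02 -1.88 -1.69]
to [ -2.7  -3.6 151.4] /20 [-0.13 -0.18  7.57]
saw x,y dirs in tool: [-1.     0.    -0.006] [0.    1.    0.017]
```

Request:
servo_tool(increments=[0,0,1,0.1,0,0,1,0,0,1,0,0,0,1,0,0,1,0,0,0,1,0,0,1,0,0,0,1,0,0,1,0,0,0,1])

```text
t: 3.7
position: [480.8, -165.2, 276.4]
ee_rot: [-0.005, 0.029, 1.0, 0.002]
ft_force: [0.1, 0.3, 0.7]
width: 0.001
```

```bash
python3 st.py -48 124 212
```

```text
t 3.7 pos [ 480.8 -165.2  276.4] tipz [ 480.6 -165.1  257.4] saw tip [-50.4 124.1]
ydir 86.68 z [-0.009  0.004 -1.   ] F [0.13 0.35 0.71] w 0.001 q [ 0.06 -0.19 -0.08 -0.   -1.69 -1.69]
to [-2.8 -0.3 45.4] /20 [-0.14 -0.02  2.27]
saw x,y dirs in tool: [-1.    -0.002 -0.009] [-0.002  1.     0.003]
```

Request:
servo_tool(increments=[-0.1,0,1,0,0,0,1,0,0,0.8,0,0,0,1,0,0,0.3,0,0,0,1,0,0,0,0,0,0,1])

```text
t: 4.1
position: [480.5, -165.5, 228.8]
ee_rot: [-0.008, 0.029, 1.0, 0.002]
ft_force: [-0.8, -0.2, 0.1]
width: -0.002
```

```bash
python3 st.py -48 135 212;  python3 - <<'E'
from h import *
s=arm.observe();p,d=arm.capture('wrist');cv2.imwrite('pics/w2.png',p);np.save('pics/w2s.npy',np.r_[s['position'],s['ee_rot']])
E
```

```text
t 4.1 pos [ 480.5 -165.5  228.8] tipz [ 480.3 -165.4  209.8] saw tip [-50.7 123.9]
ydir 86.66 z [-0.015  0.005 -1.   ] F [-0.8  -0.23  0.1 ] w -0.002 q [ 0.06 -0.19 -0.17 -0.01 -1.61 -1.69]
to [-2.7 11.1 -2.2] /20 [-0.13  0.56 -0.11]
saw x,y dirs in tool: [-1.    -0.002 -0.015] [-0.002  1.     0.004]
```

View pics/w2.png

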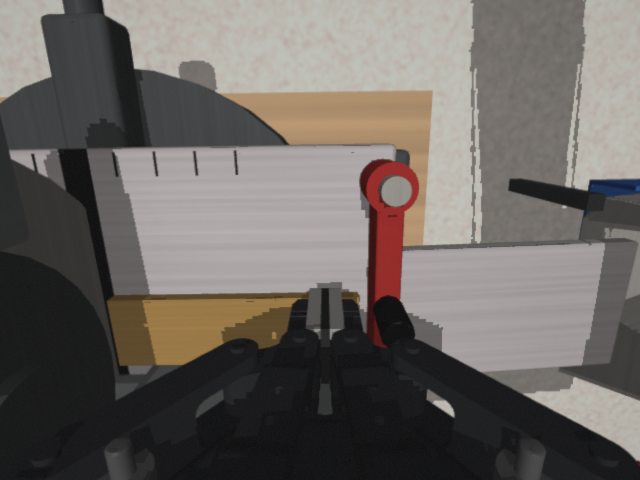

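Request:
servo_tool(increments=[-0.12,0.4,-0.1,0,0,0,1,0,0.4,0,0,0,0,1,0,0.5,0,0,0,0,1,0,0.5,0,0,0,0,1,0,0,0,0,0,0,1])

```text
t: 4.65
position: [486.5, -127.2, 235.3]
ee_rot: [-0.005, 0.029, 1.0, 0.002]
ft_force: [-0.2, -0.6, 0.5]
width: 0.002
```

```bash
python3 st.py -47 164 211
```

```text
t 4.65 pos [ 486.5 -127.2  235.3] tipz [ 486.3 -127.2  216.3] saw tip [-47.  162.4]
ydir 86.63 z [-0.01   0.003 -1.   ] F [-0.25 -0.6   0.54] w 0.002 q [ 0.14 -0.21 -0.18 -0.   -1.62 -1.77]
to [-0.   1.6  5.3] /20 [-0.    0.08  0.26]
saw x,y dirs in tool: [-1.    -0.001 -0.01 ] [-0.002  1.     0.003]
```

Request:
servo_tool(increments=[0.1,0.4,0.2,0,0,0,1,0.15,0.4,0,0,0,0,1,0.3,0.4,0,0,0,0,1,0.4,0.35,0,0,0,0,1,0,0,0,0,0,0,1])

```text
t: 5.15
position: [468.2, -91.7, 231.6]
ee_rot: [-0.004, 0.029, 1.0, 0.002]
ft_force: [0.5, -0.1, 0.8]
width: -0.0
```

```bash
python3 st.py -85 207 212;  python3 - <<'E'
from h import *
s=arm.observe();p,d=arm.capture('wrist');cv2.imwrite('pics/w3.png',p);np.save('pics/w3s.npy',np.r_[s['position'],s['ee_rot']])
E
```

```text
t 5.15 pos [468.2 -91.7 231.6] tipz [468.  -91.6 212.6] saw tip [-67.4 196.8]
ydir 86.69 z [-0.008  0.004 -1.   ] F [ 0.49 -0.13  0.82] w -0.0 q [ 0.23 -0.29 -0.24 -0.01 -1.62 -1.86]
to [17.6 10.3  0.8] /20 [0.88 0.51 0.04]
saw x,y dirs in tool: [-1.    -0.003 -0.009] [-0.003  1.     0.003]
```

View pics/w3.png

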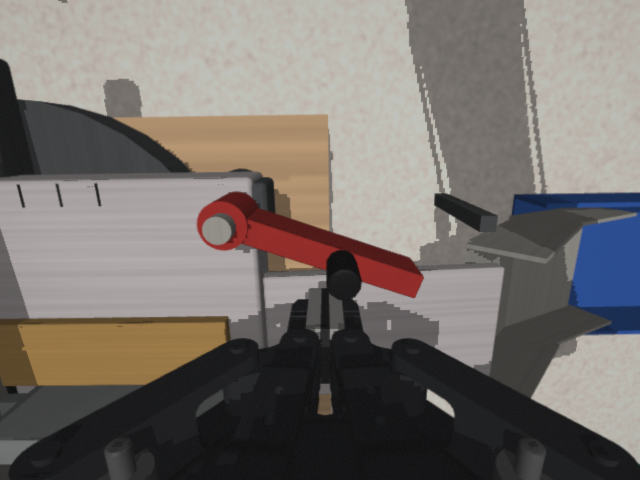

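The stop has swung to about 70°, with the knob at (343,275) just ahead of the fingertip. I'll push on.

Request:
servo_tool(increments=[0.4,0.25,0,0,0,0,1,0.4,0.2,0,0,0,0,1,0.3,0.05,0,0,0,0,1,0.2,0,0,0,0,0,1,0,0,0,0,0,0,1])

```text
t: 5.7
position: [441.0, -79.6, 232.1]
ee_rot: [-0.004, 0.029, 1.0, 0.002]
ft_force: [-0.1, 0.1, 0.6]
width: 0.001
```

```bash
python3 st.py -98 210 212;  python3 - <<'E'
from h import *
s=arm.observe();p,d=arm.capture('wrist');cv2.imwrite('pics/w4.png',p);np.save('pics/w4s.npy',np.r_[s['position'],s['ee_rot']])
E
```

```text
t 5.7 pos [441.  -79.6 232.1] tipz [440.9 -79.5 213.1] saw tip [-95.2 207.2]
ydir 86.68 z [-0.007  0.004 -1.   ] F [-0.08  0.11  0.61] w 0.001 q [ 0.27 -0.37 -0.31 -0.01 -1.64 -1.9 ]
to [2.8 2.8 1.1] /20 [0.14 0.14 0.06]
saw x,y dirs in tool: [-1.    -0.002 -0.007] [-0.002  1.     0.004]
```

View pics/w4.png

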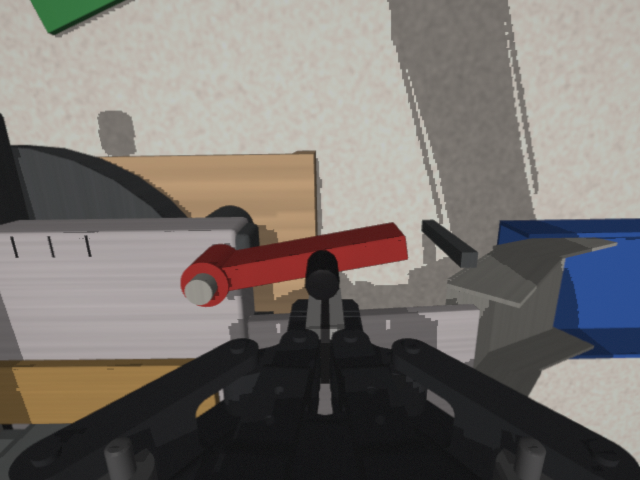

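Run:
```python
from wr import *
a,b=np.array(m('w4',[(207,282),(403,242)],203)); print(a,b,b-a,np.arctan2(*(b-a)[::-1]))
print('bar',m('w4',[(0,362),(217,360)],183))
```

```text
[-102.5  151.5] [-122.2  242.4] [-19.7  90.9] 1.7842175074310962
bar [[-44.4, 21.1], [-46.1, 145.7]]
```

Request:
servo_tool(increments=[-0.6,-0.2,-0.6,0,0,0,1,-0.8,-0.8,-0.6,0,0,0,1,-0.8,-1,-0.5,0,0,0,1,-0.6,-1,0,0,0,0,1,-0.3,-1,0,0,0,0,1])

```text
t: 6.25
position: [500.3, -164.7, 266.1]
ee_rot: [-0.004, 0.027, 1.0, 0.003]
ft_force: [0.8, 0.9, 0.2]
width: 0.0
```

```bash
python3 st.py -22 90 212
```

```text
t 6.25 pos [ 500.3 -164.7  266.1] tipz [ 500.2 -164.6  247.1] saw tip [-30.9 125.9]
ydir 86.91 z [-0.009  0.005 -1.   ] F [0.77 0.92 0.2 ] w 0.0 q [ 0.06 -0.14 -0.06 -0.01 -1.66 -1.69]
to [ -9.  -36.1  34.9] /20 [-0.45 -1.81  1.74]
saw x,y dirs in tool: [-1.    -0.006 -0.009] [-0.006  1.     0.005]
```

Request:
servo_tool(increments=[-0.25,-0.8,0.2,0,0,0,1,-0.2,-0.8,0.2,0,0,0,1,0,-0.2,0.3,0,0,0,1,0,0,0,0,0,0,1])

```text
t: 6.65
position: [507.5, -205.1, 249.1]
ee_rot: [-0.007, 0.029, 1.0, 0.003]
ft_force: [0.2, 0.4, -0.6]
width: -0.0
```

```bash
python3 st.py -22 90 190;  python3 - <<'E'
from h import *
s=arm.observe();p,d=arm.capture('wrist');cv2.imwrite('pics/w5.png',p);np.save('pics/w5s.npy',np.r_[s['position'],s['ee_rot']])
p,d=arm.capture('side');cv2.imwrite('pics/s5.png',p);cv2.imwrite('pics/s5c.png',cv2.resize(p[230:360,200:380],None,fx=4.4,fy=4.4,interpolation=cv2.INTER_CUBIC))
E
```

```text
t 6.65 pos [ 507.5 -205.1  249.1] tipz [ 507.3 -205.   230.1] saw tip [-21.3  86. ]
ydir 86.66 z [-0.014  0.006 -1.   ] F [ 0.18  0.37 -0.58] w -0.0 q [-0.02 -0.09 -0.04 -0.01 -1.63 -1.61]
to [ 0.1  3.8 40.2] /20 [0.   0.19 2.01]
saw x,y dirs in tool: [-1.    -0.002 -0.014] [-0.002  1.     0.005]
```

View pics/w5.png

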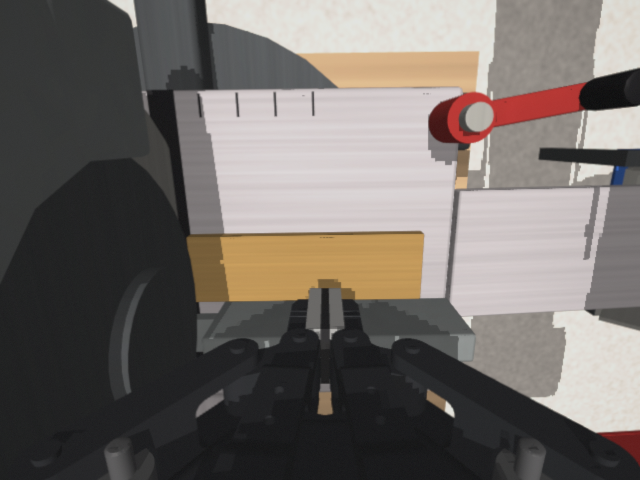

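View pics/s5c.png

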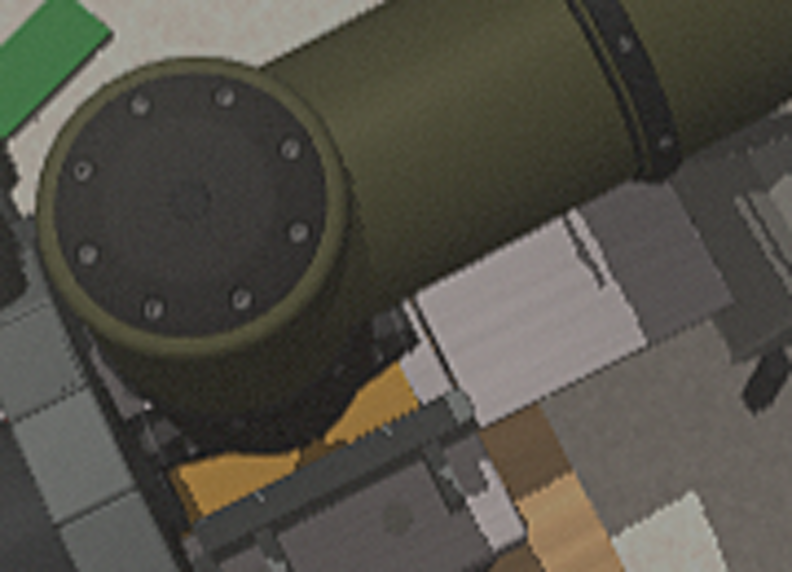

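Run:
```python
from wr import *
print('bar',m('w5',[(190,236),(300,234.5),(423,233)],183)); print('left end back',m('w5',[(423,297)],183))
print('stopline', m('w5',[(478,117)],207))
p,d=arm.capture('side');C=cloud('side',d)
pts=C[230:330,205:300].reshape(-1,3); pts=pts[pts[:,2]>330]
q=np.array([saw(x) for x in pts])
for a in range(0,160,10):
    k=(q[:,1]>a)&(q[:,1]<=a+10)
    if k.any(): print(a,k.sum(),'z',pts[k,2].min().round(),pts[k,2].max().round(),'x',q[k,0].min().round(),q[k,0].max().round())
k=q[:,1]<20
print(k.sum(),q[:,1].min(),pts[k,2].max())
```

```text
bar [[-41.1, 10.1], [-42.0, 71.8], [-43.0, 140.9]]
left end back [[-3.9, 143.9]]
stopline [[-103.1, 154.4]]
0 184 z 343.0 373.0 x -97.0 -22.0
10 251 z 331.0 374.0 x -106.0 -17.0
30 59 z 330.0 640.0 x -29.0 6.0
40 393 z 331.0 641.0 x -45.0 18.0
50 552 z 438.0 643.0 x -54.0 26.0
60 625 z 461.0 643.0 x -58.0 32.0
70 670 z 447.0 643.0 x -60.0 33.0
80 732 z 420.0 1379.0 x -61.0 196.0
90 688 z 364.0 644.0 x -61.0 33.0
100 630 z 419.0 645.0 x -59.0 31.0
110 550 z 422.0 644.0 x -52.0 28.0
120 450 z 419.0 642.0 x -58.0 27.0
130 450 z 330.0 637.0 x -60.0 27.0
140 440 z 574.0 625.0 x -60.0 27.0
150 319 z 593.0 626.0 x -60.0 16.0
531 -12.272353268126807 373.75551028118434
```

Run:
```python
from wr import *
print('table',m('w5',[(180,90.5),(320,89),(440,88)],175)); 
print('fence top back?',m('w5',[(205,352),(300,353),(472,359)],220),'front',m('w5',[(220,330),(465,335)],220))
print('ext front',m('w5',[(460,190)],174),m('w5',[(585,187)],170.5),'ext back',m('w5',[(475,314)],174.5),m('w5',[(585,310)],170.5))
p=cv2.imread('pics/w5.png');cv2.imwrite('pics/w5c.png',cv2.resize(p[80:370,180:640],None,fx=1.73,fy=1.73,interpolation=cv2.INTER_CUBIC))
```

```text
table [[-117.9, 9.8], [-118.7, 83.1], [-119.4, 146.0]]
fence top back? [[8.9, 25.8], [9.5, 73.3], [13.1, 160.0]] front [[-3.4, 34.3], [-0.6, 154.9]]
ext front [[-65.9, 162.6]] [[-67.4, 236.6]] ext back [[11.7, 180.3]] [[11.2, 252.9]]
```

View pics/w5c.png

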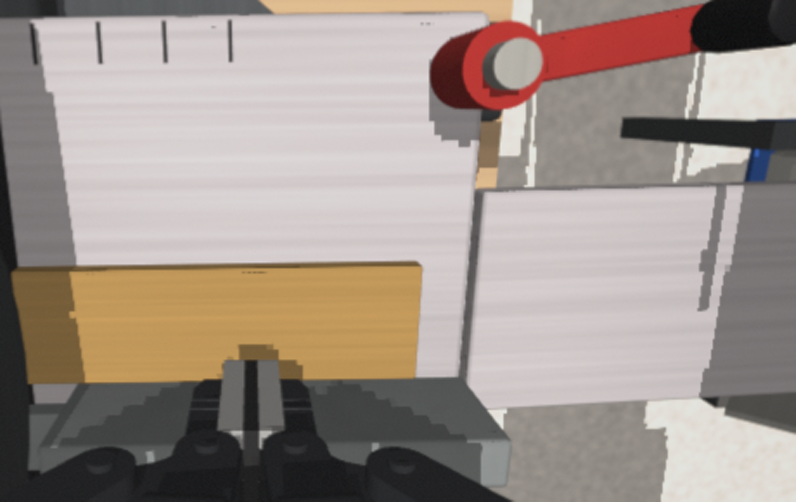

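Request:
servo_tool(increments=[0,0.15,0.9,0,0,0,1,0,0,0.7,0,0,0,1,0,0,0.2,0,0,0,1,0,0,0,0,0,0,1])

```text
t: 7.2
position: [508.2, -199.5, 215.9]
ee_rot: [-0.004, 0.027, 1.0, 0.002]
ft_force: [-0.7, 0.5, 0.3]
width: 0.002
```

```bash
python3 st.py -22 90 183
```

```text
t 7.2 pos [ 508.2 -199.5  215.9] tipz [ 508.1 -199.4  196.9] saw tip [-20.9  91.6]
ydir 86.92 z [-0.007  0.004 -1.   ] F [-0.74  0.53  0.28] w 0.002 q [-0.01 -0.1  -0.11 -0.   -1.56 -1.62]
to [ 1.1 -1.7 13.9] /20 [ 0.05 -0.08  0.7 ]
saw x,y dirs in tool: [-1.    -0.007 -0.007] [-0.007  1.     0.004]
```

Request:
servo_tool(increments=[0.05,-0.1,0.3,0,0,0,1,0,0,0.15,0,0,0,1,0,0,0,0,0,0,1])

```text
t: 7.5
position: [507.4, -201.6, 207.7]
ee_rot: [-0.003, 0.027, 1.0, 0.002]
ft_force: [-0.3, 0.9, 0.4]
width: 0.004
```

```bash
python3 st.py -22 90 183
```

```text
t 7.5 pos [ 507.4 -201.6  207.7] tipz [ 507.3 -201.5  188.7] saw tip [-21.6  89.5]
ydir 86.95 z [-0.005  0.004 -1.   ] F [-0.34  0.86  0.42] w 0.004 q [-0.01 -0.1  -0.13 -0.   -1.55 -1.61]
to [0.4 0.5 5.7] /20 [0.02 0.03 0.28]
saw x,y dirs in tool: [-1.    -0.007 -0.006] [-0.007  1.     0.003]
```

Request:
servo_tool(increments=[0,0,0.1,0,0,0,1,0,0,0.1,0,0,0,1])

```text
t: 7.7
position: [507.6, -201.8, 204.2]
ee_rot: [-0.002, 0.027, 1.0, 0.002]
ft_force: [-1.2, -0.5, -0.2]
width: 0.003
```

Request:
servo_tool(increments=[0,0,0.1,0,0,0,1])

```text
t: 7.8
position: [507.6, -201.9, 202.2]
ee_rot: [-0.002, 0.027, 1.0, 0.002]
ft_force: [0.4, -0.5, 2.0]
width: 0.0
```

Request:
servo_tool(increments=[0,0,0.1,0,0,0,1])

```text
t: 7.9
position: [508.1, -202.3, 202.1]
ee_rot: [-0.001, 0.027, 1.0, 0.001]
ft_force: [-2.3, 2.4, 11.6]
width: -0.003
```

Request:
servo_tool(increments=[0,0,0.06,0,0,0,1])

```text
t: 8.0
position: [508.4, -202.6, 202.2]
ee_rot: [0.0, 0.027, 1.0, 0.0]
ft_force: [-1.0, 0.8, 3.6]
width: 0.001
```

Request:
servo_tool(increments=[0,0,0.06,0,0,0,1])

```text
t: 8.1
position: [508.7, -202.8, 202.2]
ee_rot: [0.001, 0.027, 1.0, 0.0]
ft_force: [-2.2, 1.0, 5.3]
width: 0.001
```

Request:
servo_tool(increments=[0.02,0.3,0.08,0,0,0,1,0.02,0.3,0.08,0,0,0,1])

```text
t: 8.3
position: [509.5, -192.5, 202.2]
ee_rot: [0.004, 0.027, 1.0, -0.002]
ft_force: [-0.2, -1.9, 6.0]
width: -0.003
```

Request:
servo_tool(increments=[0.02,0.3,0.08,0,0,0,1])

```text
t: 8.4
position: [509.9, -187.2, 202.2]
ee_rot: [0.005, 0.028, 1.0, -0.003]
ft_force: [-1.0, -1.3, 6.4]
width: 0.0
```

```bash
python3 st.py -22 90 183;  python3 - <<'E'
from h import *
s=arm.observe();p,d=arm.capture('wrist');cv2.imwrite('pics/w6.png',p);np.save('pics/w6s.npy',np.r_[s['position'],s['ee_rot']])
E
```

```text
t 8.4 pos [ 509.9 -187.2  202.2] tipz [ 510.1 -187.3  183.2] saw tip [-19.6 103.8]
ydir 86.84 z [ 0.01  -0.006 -1.   ] F [-0.98 -1.3   6.45] w 0.0 q [ 0.02 -0.12 -0.16  0.01 -1.52 -1.65]
to [  2.5 -13.8   0.2] /20 [ 0.13 -0.69  0.01]
saw x,y dirs in tool: [-1.    -0.005  0.01 ] [-0.005  1.    -0.005]
```

View pics/w6.png

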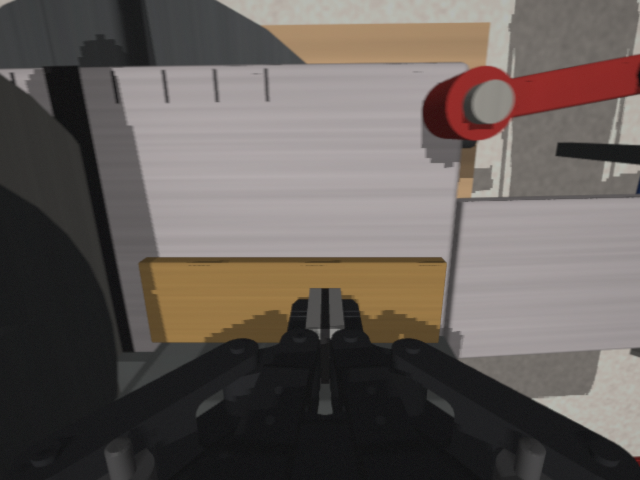

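```bash
cat >> wr.py <<'E'
def snap(n):
    import time
    s=arm.observe();p,d=arm.capture('wrist');cv2.imwrite(f'pics/{n}.png',p);np.save(f'pics/{n}d.npy',d);np.save(f'pics/{n}s.npy',np.r_[s['position'],s['ee_rot']])
E
python3 - <<'E'
from wr import *
print(m('w6',[(142,259),(290,259),(445,260)],183),'table',m('w6',[(150,67),(300,65.5),(440,64)],175))
E
```

```text
[[-41.3, 24.3], [-41.8, 88.3], [-41.8, 154.9]] table [[-118.0, 34.8], [-118.6, 93.2], [-119.5, 147.3]]
```

Request:
servo_tool(increments=[0.04,0.35,0.08,-0.02,0.03,0,1,0.04,0.35,0.08,-0.02,0.03,0,1,0.04,0.35,0.08,-0.02,0.03,0,1])

```text
t: 8.75
position: [510.4, -167.3, 202.1]
ee_rot: [0.003, 0.028, 1.0, -0.001]
ft_force: [0.7, -1.6, 7.5]
width: -0.001
```

```bash
python3 st.py -22 90 183
```

```text
t 8.75 pos [ 510.4 -167.3  202.1] tipz [ 510.5 -167.4  183.1] saw tip [-20.4 123.7]
ydir 86.8 z [ 0.006 -0.002 -1.   ] F [ 0.65 -1.61  7.46] w -0.001 q [ 0.06 -0.13 -0.17  0.   -1.53 -1.69]
to [  1.7 -33.7   0.2] /20 [ 0.09 -1.69  0.01]
saw x,y dirs in tool: [-1.    -0.004  0.006] [-0.004  1.    -0.002]
```

Request:
servo_tool(increments=[0.04,0.4,0.08,-0.02,0.03,0,1,0.04,0.4,0.08,-0.02,0.03,0,1,0.04,0.4,0.08,-0.02,0.03,0,1])

```text
t: 9.05
position: [511.0, -144.8, 202.2]
ee_rot: [0.001, 0.028, 1.0, 0.001]
ft_force: [0.3, -1.9, 6.0]
width: -0.002
```

```bash
python3 -c "
from wr import *
snap('w7')"; python3 st.py -22 90 183
```

```text
t 9.1 pos [ 511.1 -143.9  202.2] tipz [ 511.1 -143.8  183.2] saw tip [-21.2 147.3]
ydir 86.77 z [ 0.002  0.003 -1.   ] F [-0.97  1.83  5.8 ] w -0.0 q [ 0.1  -0.15 -0.18 -0.   -1.53 -1.73]
to [  1.1 -57.3  -0. ] /20 [ 0.05 -2.86 -0.  ]
saw x,y dirs in tool: [-1.    -0.004  0.002] [-0.004  1.     0.003]
```

View pics/w7.png

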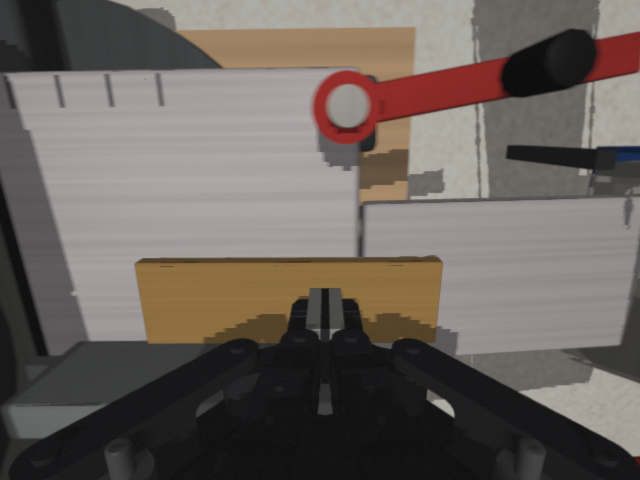

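Request:
servo_tool(increments=[0.03,0.4,0.08,0,0.02,0,1,0.03,0.4,0.08,0,0.02,0,1,0.03,0.4,0.08,0,0.02,0,1])

```text
t: 9.4
position: [512.3, -121.4, 202.0]
ee_rot: [0.001, 0.029, 1.0, -0.001]
ft_force: [-0.2, -2.2, 4.9]
width: 0.003
```

```bash
python3 st.py -22 90 183
```

```text
t 9.4 pos [ 512.3 -121.4  202. ] tipz [ 512.3 -121.4  183. ] saw tip [-21.3 169.7]
ydir 86.69 z [ 0.001 -0.001 -1.   ] F [-0.17 -2.16  4.92] w 0.003 q [ 0.15 -0.16 -0.19  0.   -1.53 -1.78]
to [  0.9 -79.7   0.1] /20 [ 0.04 -3.98  0.01]
saw x,y dirs in tool: [-1.    -0.003  0.001] [-0.003  1.    -0.001]
```

Request:
servo_tool(increments=[0.03,0.35,0.09,0,0.02,0,1,0.03,0.35,0.09,0,0.02,0,1])

```text
t: 9.6
position: [512.9, -107.7, 200.7]
ee_rot: [0.0, 0.029, 1.0, -0.002]
ft_force: [-0.1, 0.3, 6.6]
width: 0.004
```

```bash
python3 st.py -22 90 183
```

```text
t 9.6 pos [ 512.9 -107.7  200.7] tipz [ 512.9 -107.7  181.7] saw tip [-21.6 183.4]
ydir 86.68 z [-0.    -0.003 -1.   ] F [-0.06  0.27  6.56] w 0.004 q [ 0.18 -0.16 -0.2   0.   -1.53 -1.81]
to [  0.6 -93.4  -1. ] /20 [ 0.03 -4.67 -0.05]
saw x,y dirs in tool: [-1.    -0.002  0.   ] [-0.002  1.    -0.003]
```

Request:
servo_tool(increments=[0.03,0.3,0.11,0.1,0.02,0,1,0.03,0.3,0.1,0.1,0.02,0,1])

```text
t: 9.8
position: [513.7, -96.2, 199.6]
ee_rot: [-0.0, 0.029, 0.999, -0.017]
ft_force: [-0.2, -0.9, 6.2]
width: 0.001
```

```bash
python3 -c "
from wr import *
snap('w8')"; python3 st.py -22 90 183
```

```text
t 9.85 pos [513.8 -95.3 199.4] tipz [513.8 -95.9 180.5] saw tip [-21.4 195.2]
ydir 86.67 z [-0.002 -0.034 -0.999] F [-0.43  2.81  9.8 ] w 0.002 q [ 0.22 -0.17 -0.22  0.03 -1.53 -1.85]
to [   0.8 -105.2    1. ] /20 [ 0.04 -5.26  0.05]
saw x,y dirs in tool: [-1.    -0.002  0.   ] [-0.002  0.999 -0.034]
```

View pics/w8.png

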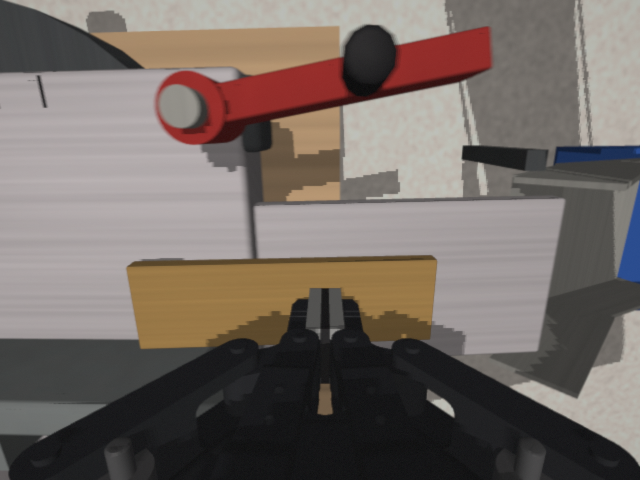

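Request:
servo_tool(increments=[0.03,0.35,0.08,0.1,0.01,0,1,0.03,0.35,0.08,0.1,0.01,0,1,0.03,0.35,0.08,0.1,0.01,0,1])

```text
t: 10.15
position: [514.8, -75.0, 197.4]
ee_rot: [0.001, 0.03, 0.999, -0.04]
ft_force: [-0.3, -1.0, 7.2]
width: -0.0
```

```bash
python3 st.py -22 90 183
```

```text
t 10.15 pos [514.8 -75.  197.4] tipz [514.8 -76.5 178.5] saw tip [-21.6 214.7]
ydir 86.6 z [-0.001 -0.079 -0.997] F [-0.26 -0.98  7.24] w -0.0 q [ 0.29 -0.18 -0.25  0.08 -1.53 -1.93]
to [   0.5 -124.6    5.4] /20 [ 0.03 -6.23  0.27]
saw x,y dirs in tool: [-1.    -0.001  0.003] [-0.001  0.997 -0.079]
```

Request:
servo_tool(increments=[0.03,0.35,0.08,0,0.01,0,1,0.03,0.35,0.08,0,0.01,0,1,0.03,0.35,0.08,0,0.01,0,1])

```text
t: 10.45
position: [516.1, -54.3, 195.2]
ee_rot: [0.002, 0.03, 0.999, -0.041]
ft_force: [0.0, -0.3, 6.4]
width: 0.0
```

```bash
python3 -c "
from wr import *
snap('w9')"; python3 st.py -22 90 183
```

```text
t 10.5 pos [516.1 -53.5 195. ] tipz [516.2 -55.  176.1] saw tip [-21.5 236.2]
ydir 86.63 z [ 0.002 -0.082 -0.997] F [-0.58  2.19  7.14] w 0.0 q [ 0.34 -0.19 -0.26  0.08 -1.52 -1.97]
to [   0.8 -146.3    5. ] /20 [ 0.04 -7.31  0.25]
saw x,y dirs in tool: [-1.    -0.002  0.007] [-0.002  0.997 -0.082]
```

View pics/w9.png

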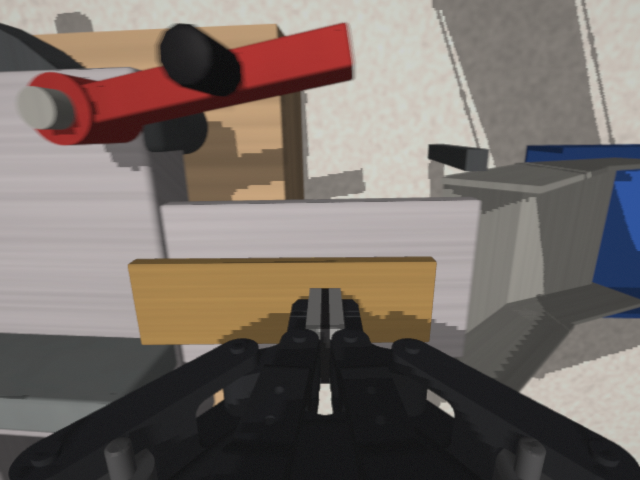

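Request:
servo_tool(increments=[0.03,0.35,0.08,0,0.01,0,1,0.03,0.35,0.08,0,0.01,0,1,0.03,0.35,0.08,0,0.01,0,1])

```text
t: 10.8
position: [517.4, -33.1, 192.8]
ee_rot: [0.004, 0.03, 0.999, -0.042]
ft_force: [-0.5, -1.0, 6.7]
width: 0.003
```

Request:
servo_tool(increments=[0.03,0.35,0.08,0,0.01,0,1,0.03,0.35,0.08,0,0.01,0,1])

```text
t: 11.0
position: [518.3, -19.4, 191.1]
ee_rot: [0.005, 0.03, 0.999, -0.042]
ft_force: [-0.3, -1.5, 5.8]
width: 0.001
```

```bash
python3 -c "
from wr import *
snap('w10')"; python3 st.py -22 90 183
```

```text
t 11.05 pos [518.3 -18.5 190.8] tipz [518.5 -20.1 171.9] saw tip [-21.3 271.2]
ydir 86.59 z [ 0.008 -0.084 -0.996] F [0.04 2.19 6.75] w -0.001 q [ 0.41 -0.19 -0.27  0.08 -1.51 -2.04]
to [   0.9 -181.5    4.1] /20 [ 0.04 -9.08  0.21]
saw x,y dirs in tool: [-1.    -0.001  0.013] [-0.002  0.996 -0.084]
```

View pics/w10.png

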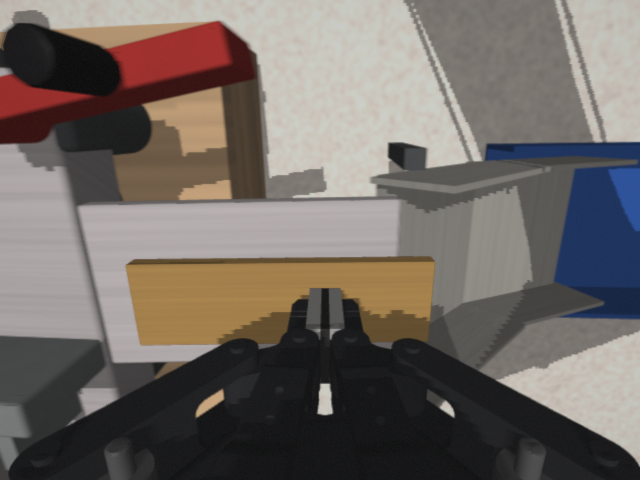

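Request:
servo_tool(increments=[0.03,0.35,0.08,0,0.02,0,1,0.03,0.35,0.08,0,0.02,0,1])

```text
t: 11.25
position: [519.1, -4.9, 189.2]
ee_rot: [0.005, 0.03, 0.999, -0.042]
ft_force: [-1.0, 0.0, 6.2]
width: 0.001
```

Request:
servo_tool(increments=[0.03,0.35,0.09,0,0.02,0,1,0.03,0.35,0.09,0,0.02,0,1])

```text
t: 11.45
position: [520.1, 8.9, 187.2]
ee_rot: [0.005, 0.03, 0.999, -0.043]
ft_force: [0.2, -0.5, 6.9]
width: -0.0
```

```bash
python3 st.py -22 90 183
```

```text
t 11.45 pos [520.1   8.9 187.2] tipz [520.2   7.3 168.3] saw tip [-21.2 298.6]
ydir 86.54 z [ 0.007 -0.086 -0.996] F [ 0.22 -0.49  6.89] w -0.0 q [ 0.46 -0.18 -0.27  0.08 -1.51 -2.09]
to [   0.8 -209.1    3.1] /20 [  0.04 -10.46   0.15]
saw x,y dirs in tool: [-1.     0.     0.012] [-0.001  0.996 -0.085]
```

Request:
servo_tool(increments=[0.02,0.35,0.1,0,0.02,0,1,0.02,0.35,0.1,0,0.02,0,1])

```text
t: 11.65
position: [521.4, 22.7, 184.9]
ee_rot: [0.004, 0.03, 0.999, -0.043]
ft_force: [0.8, -0.8, 7.0]
width: 0.0
```

```bash
python3 -c "
from wr import *
snap('w11')"; python3 st.py -22 90 183
```

```text
t 11.7 pos [521.5  23.7 184.5] tipz [521.6  22.1 165.5] saw tip [-20.7 313.5]
ydir 86.55 z [ 0.006 -0.085 -0.996] F [1.43 4.21 6.18] w 0.001 q [ 0.48 -0.17 -0.26  0.08 -1.51 -2.12]
to [   1.3 -224.2    1.6] /20 [  0.07 -11.21   0.08]
saw x,y dirs in tool: [-1.    -0.     0.011] [-0.001  0.996 -0.085]
```

View pics/w11.png

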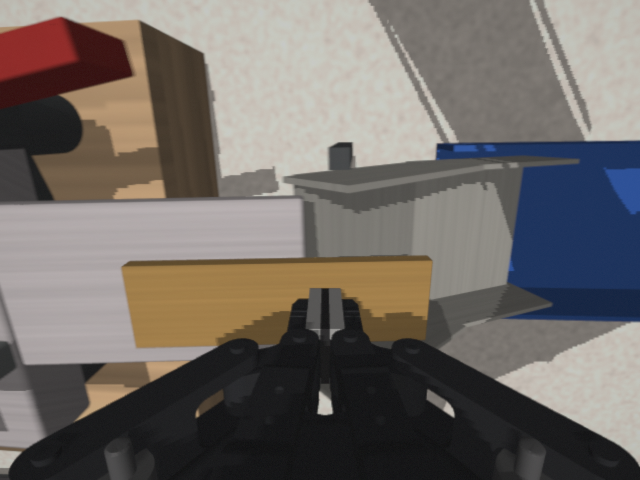

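Request:
servo_tool(increments=[0.02,0.35,0.12,0,0.02,0,1,0.02,0.35,0.12,0,0.02,0,1])

```text
t: 11.9
position: [522.0, 38.1, 179.2]
ee_rot: [0.003, 0.03, 0.999, -0.042]
ft_force: [-0.1, -0.2, -0.9]
width: 0.001
```

```bash
python3 -c "
from wr import *
snap('w12')"; python3 st.py -22 90 183
```

```text
t 11.95 pos [521.8  38.7 178.3] tipz [521.8  37.1 159.4] saw tip [-21.4 328.5]
ydir 86.57 z [ 0.001 -0.084 -0.996] F [-0.14  0.46 -0.31] w 0.002 q [ 0.51 -0.16 -0.26  0.07 -1.5  -2.15]
to [   0.7 -239.7   -3.5] /20 [  0.03 -11.98  -0.18]
saw x,y dirs in tool: [-1.    -0.     0.006] [-0.001  0.996 -0.084]
```

View pics/w12.png

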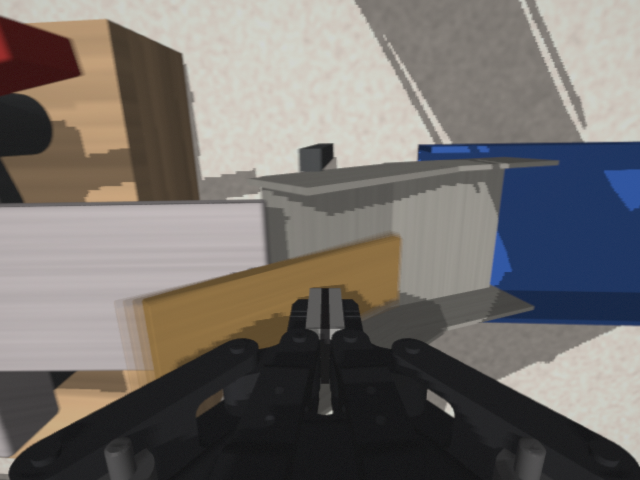

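Request:
servo_tool(increments=[0,0.3,0.1,0,0.02,0,1])

```text
t: 12.05
position: [521.9, 44.7, 175.2]
ee_rot: [0.0, 0.03, 0.999, -0.042]
ft_force: [-0.1, 0.5, -0.5]
width: -0.005
```

```bash
python3 -c "
from wr import *
snap('w13')"; python3 st.py -22 90 183
```

```text
t 12.1 pos [521.7  45.5 174.2] tipz [521.6  43.9 155.3] saw tip [-22.  335.3]
ydir 86.6 z [-0.004 -0.084 -0.996] F [ 0.14  0.8  -0.03] w 0.002 q [ 0.52 -0.15 -0.26  0.07 -1.5  -2.16]
to [ 2.000e-01 -2.467e+02 -7.000e+00] /20 [ 1.000e-02 -1.234e+01 -3.500e-01]
saw x,y dirs in tool: [-1.    -0.001  0.001] [-0.001  0.996 -0.084]
```

View pics/w13.png

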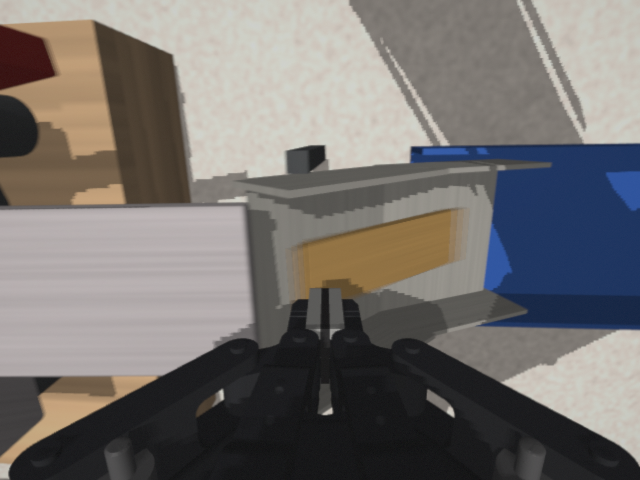

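The bar is in the chute and sliding, spanning about (300..460, 250). I'll raise the tool and let it settle.

Request:
servo_tool(increments=[0,0,-0.6,0,0,0,1,0,-0.3,-1,0,0,0,1,0,-0.5,-1,0,0,0,1,0,-0.5,-1,0,0,0,1,0,0,-1,0,0,0,1])

```text
t: 12.6
position: [519.0, 26.3, 269.4]
ee_rot: [-0.005, 0.029, 0.999, -0.044]
ft_force: [-0.4, -0.4, -0.1]
width: -0.002
```

```bash
python3 -c "
from wr import *
snap('w14')
for n in('side','scene'):
    p,d=arm.capture(n);cv2.imwrite(f'pics/{n}14.png',p)
"; python3 st.py
```

```text
t 12.75 pos [519.6  27.2 269.8] tipz [519.5  25.6 250.9] saw tip [-23.1 316.9]
ydir 86.68 z [-0.009 -0.086 -0.996] F [ 0.38  0.33 -0.29] w 0.001 q [ 0.49 -0.16 -0.1   0.07 -1.68 -2.11]
saw x,y dirs in tool: [-1.    -0.002 -0.004] [-0.002  0.996 -0.087]
```

View pics/w14.png

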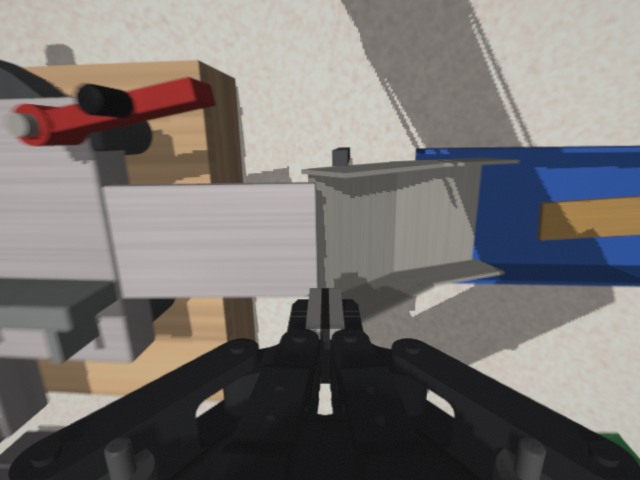

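View pics/side14.png

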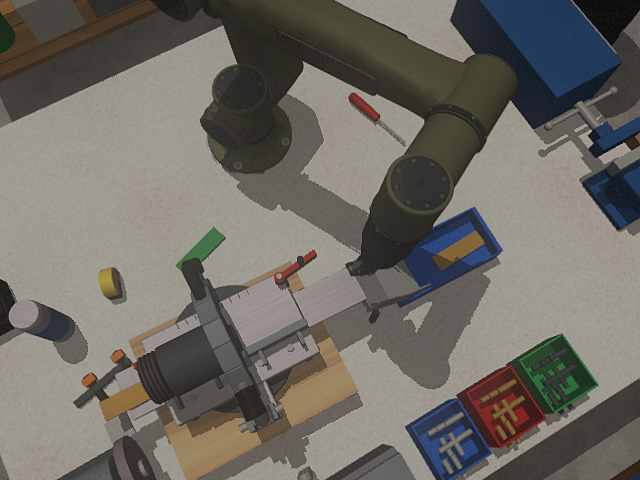

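View pics/scene14.png

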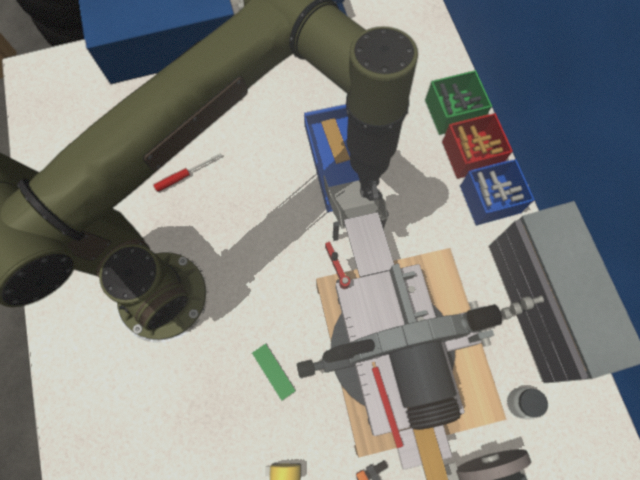

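The bar is lying in the tray, at (460,250) in the side view. The stop is swung clear, and the stock and pencil look unmoved. I'll hold briefly, recheck that it has settled, then hand in.

Request:
servo_tool(increments=[0,0,-0.5,0,0,0,1,0,0,0,0,0,0,1,0,0,0,0,0,0,1,0,0,0,0,0,0,1,0,0,0,0,0,0,1])

```text
t: 13.25
position: [519.0, 28.2, 278.6]
ee_rot: [-0.005, 0.029, 0.999, -0.044]
ft_force: [0.6, -0.3, 0.6]
width: -0.0
```

Run:
```python
from wr import *
a=cv2.imread('pics/side14.png');p,d=arm.capture('side');C=cloud('side',d)
for u,v in[(450,256),(460,250),(472,243)]: print(C[v,u].round(1),p[v,u])
print(np.abs(p[205:300,430:505].astype(int)-a[205:300,430:505]).mean())
z=np.load('pics/wrist0.npy')
b=cv2.imread('pics/scene0.png');q,_=arm.capture('scene')
print('pencil/stock diff',np.abs(q[360:470,370:450].astype(int)-b[360:470,370:450]).mean())
cv2.imwrite('pics/fin.png',cv2.resize(p[190:330,380:520],None,fx=4,fy=4))
print(arm.observe()['t'])
```

```text
[544.6 271.3  11.2] [ 56  98 129]
[544.3 300.5  13.5] [ 59 102 129]
[544.1 335.9  14.7] [ 57 100 129]
2.9425029239766083
pencil/stock diff 31.50530303030303
13.35
```

View pics/fin.png

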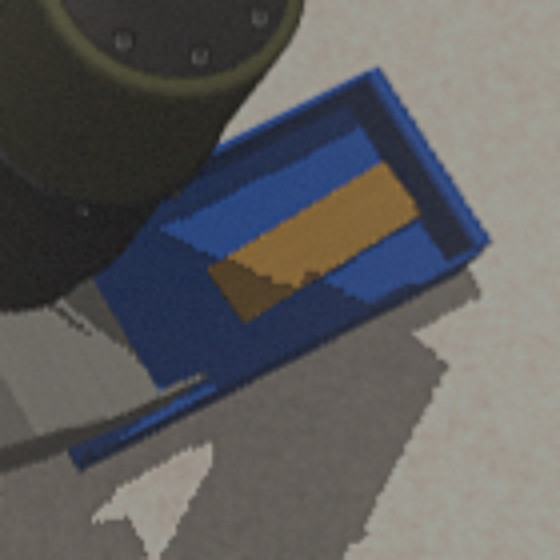

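```bash
python3 -c "
from bench import arm
print(arm.finish_job())"
```

```text
the job is handed in; nothing more can be done
None
```

The cut bar is in the blue tray and the job is handed in at about 13.4 s.

**Stop:** I pushed the red stop round by its knob with closed fingertips. The wrist view put it at about 1.78 rad, over the front edge and clear.

**Bar:** I dragged it left along the fence and over the sagging extension with the fingertips just left of its middle. It stayed in line, tipped over the end and slid down the chute.

**Force:** I could only read the force between moves. It was mostly 5–8 N, with a peak of 11.6 N at first touch. The 2 kg limit is about 20 N.

**Last checks:**
- **Tray:** The bar lies flat, with its top measured at 11–15 mm against 12 mm expected. It was not moving, and the gripper was clear of everything.
- **Stock and pencil:** They look unmoved by eye. My pixel comparison there was no use, because the arm was in the way in the first picture.
- **Saw angle:** The cameras disagreed by about 0.6° on the saw's angle, and one fit put the extension about 7 mm nearer the front than I had assumed. Neither affected the slide.

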